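# Clamp a pipe in the V-block drilling fixture

### The job

Get the thicker of the two pipes ready for drilling: take it from the wooden rest, lay it in the two V saddles of the drilling fixture and press it endways, firmly but without ramming it, up against the end stop. Then push the toggle clamp's handle all the way down over centre onto its own stop, so that the rubber pad holds the pipe; feel for the stop rather than forcing the handle. Leave the thinner pipe where it lies.

Things in the scene. Friction and masses are not known exactly. Their poses are not given: they have to be found in the camera images.
- pipe_center (a point): Centre of the pipe to be drilled: white plastic, outer diameter 32 mm, 260 mm long, about 110 g, both ends alike; x runs along it. It starts in either place of the wooden rest, its centre 55 mm above the bench; 50 mm beside its middle is clear, the bars of the rest are 65 to 95 mm from the rest's middle along the pipe, which lies within 12 mm of the pipe's.
- pipe: The same pipe; its origin is its centre, x along the pipe.
- thin_pipe_center (a point): Centre of the other pipe in the rest, 25 mm in diameter, also 260 mm long, 100 mm beside the first; x along it. To be left where it is.
- jig_nest (a point): Where the pipe's axis lies when the pipe rests in both V saddles: 55 mm above the bench, half-way between them. y runs along the saddles towards the end stop, x across towards clamp and handle, z up. Fixture bolted down: steel plate 12 mm thick, two 90 degree V saddles, each 40 mm long, middles at y = -85 and +85 mm, tops 54 mm above the bench; clear between them.
- stop_face (a point): Middle of the contact face of the rigid end stop, an upright steel plate 34 mm wide, 8 mm thick, top 74 mm above the bench, at y = 122 to 138 mm from jig_nest; axes as jig_nest, the face looks to -y. The pipe is home when its end face touches it: the pipe's centre is then 130 mm from this point along y.
- stop: The same end stop; its origin is on the lower edge of the contact face, axes as jig_nest.
- clamp_bracket: Bracket of the hold-down toggle clamp; its origin is on the plate, 12 mm above the bench, under the pivot of the clamp's arm; axes as jig_nest, at x = 66, y = 85 mm from it. The clamp is bolted in the bracket's slots anywhere from 4 mm below to 4 mm above middle height, which is not measured; heights given for the clamp are for the middle. Force on it means on any part of the clamp.
- clamp_origin (a point): The bracket's origin again. Clamp, open: arm pivot 76 mm above this point, arm standing up to 190 mm above the bench, its pad clear of a pipe lowered into the saddles. The handle starts at its pivot on the arm, x = 23 and z = 55 mm from here, and stands up towards +x, 78 degrees above level, along y = 0. Its round black grip, 20 mm in diameter, runs from 50 to 138 mm from that pivot.
- clamp_plane (a point): The bracket's origin again. Closing: the handle is pushed over towards +x and down in the x-z plane while its pivot rises, to x = 25, z = 88 mm at 30 degrees above level and to x = 26, z = 93 mm at the end. Free swing takes 2 to 7 N at the grip; from about 25 degrees the sprung pad squeezes the pipe, 4 to 14 N; past dead centre, 10 degrees, resistance falls and it stops hard at 7.5 degrees.
- clamp_reach (a point): The bracket's origin again. Closed, the clamp's arm lies level towards -x and its sprung rubber pad, 19 mm in diameter, 66 mm from the arm's pivot, presses the pipe above the saddle next to the end stop with 8 to 22 N. Let go before dead centre the handle springs back and the pad does not hold; past it the handle stays down.

How it is judged:
By the outcome, as a careful person would: the job done as asked, in the order asked, and still so for the second after the job is handed in, with the robot touching nothing.
It also fails if it takes over 64 s, if anything falls off the work surface, if the arm or the gripper's body presses on something with over 40 N, if the wrist force passes 120 N, or if a joint passes its speed limit or range.

### The arm

A 6-joint arm with a two-finger parallel gripper is mounted at the origin on the work surface. World frame = base frame: x ahead of the robot, y to its left, z up, the work surface at z = 0. Lengths are in m, angles in rad, forces in N, time in s.
With the tool pointing down it reaches from about 0.25 to 0.775 m from the base axis. Payload 4 kg.
Tool frame: the origin (TCP) lies at the centre of the arm's flange, where the gripper is bolted on; the fingertips stand 173 mm ahead of it and the grasp point (between the pads) lies 155 mm ahead of it; z points along the fingers, y is the direction in which the jaws open and shut (so a half turn about z gives the same grasp; the last joint's range is limited). The gripper opens to 85 mm and grips with 20 to 120 N. Pads are 22 mm wide; open, the fingers measure 114 mm over their backs; the gripper's body (76 mm by 85 mm) begins 54 mm behind the grasp point. The pads swing forward as they close: fully open they stand 13 mm farther back than shut.
Start: joints at [-1.453, 0.087, 1.371, -0, 1.684, -0.103], TCP at [0.12, -0.537, 0.405] pointing down, gripper open.
Joint ranges: [-3.1, 3.1], [-0.76, 2.03], [0.27, 2.55], [-1.08, 4.22], [0.17, 2.65], [-2.57, 2.57]. Speed limits (rad/s): [2.79, 2.79, 3.14, 3.14, 3.14, 3.14].

### API

Orientations are given as a rotation vector (axis times angle).
In Python, from bench import readout, cams, workorder gives the robot as it stands.
- The arm moves only by the tool apply_moves, never from a script. Its arguments are lists of equal length, an entry for each row: "slide": the shift along the world's x, y, z each as a share of 0.08 m, from -1 to 1, a list of three; "rotation": the turn, a rotation vector about the world's x, y, z each as a share of 60 degrees, from -1 to 1, a list of three. A call has 1 to 5 rows; each row is the pose to reach, as a shift and turn from the pose commanded when the call began; what a row does not reach only later rows make up. A row lasts 1/8 s, in which the tool goes at most 62.5 mm and 10.7 degrees, less where a joint would pass 70% of its speed; a pose out of reach is approached as far as the arm can. A call with a number of a shift or a turn outside -1 to 1 is refused whole. A call with a gripper value outside its range is refused whole. "grip" is the opening, from 0 (shut) to 1 (fully open), set as the call begins (left out, the last holds). The fingers move at their own pace and stop on an object; "grip_force" is the grip in N (left out, the last holds). Time passes only in rows, so rows that repeat a pose let the fingers close. It gives the time, the measured TCP pose, the force and the opening at its end, in the units of the state.
- readout.observe(): the state, without advancing time (a new reading comes with each control period).
- cams.grab_frame(name): name is "scene" or "top" or "wrist"; returns the picture (400x640x3 uint8, blue, green, red); there is no depth.
- cams.calibration(name): a dict with "fovy" (degrees; the focal length in pixels is half the picture's height over the tangent of half this angle, whatever the lens; pixels are square), "cx", "cy" (the principal point, pixels), "extrinsics" (4x4, takes a point from world to camera coordinates); the wrist camera has in their place "hand_eye" (4x4, takes a point from camera to tool coordinates, whose origin is the TCP and whose axes are the flange's). Camera axes: x right, y up, looking along -z (the intrinsics and any distortion apply to the point x, -y, -z); pixel columns grow to the right and rows downward; lengths in m; the calibration is good to about 2 mm. A picture is of the moment at which its call begins: read the wrist's pose just before it. calibration takes no time and is no camera call.
- workorder.hand_in(): hands the job in, once; it reports no verdict.
The state is a dict: "clock": time; "joint_pos": joint angles; "qd": joint speeds; "joint_torque": joint torques, N m; "ee_pos": TCP position; "orientation": TCP orientation; "force": force on the tool from outside, world axes, zero at the start; "wrist_torque": the same for the moment, N m; "finger_gap": opening from 0.0 (shut) to 1.0 (fully open).
Only numpy, scipy, OpenCV 4.12 (cv2) and the standard library are available. Lean on these libraries where they do the work, as an engineer would, in place of code of your own. Each camera call takes 0.05 s, during which the arm holds its last target.

## Working session

There is one attempt and no reset: what is moved stays moved. The work goes in short steps, Python scripts to look and compute and a tool call to move; the robot and the scene stay as the last step left them, time stands still between calls to the robot, and variables do not carry over. Pictures are saved under pics/ and viewed, and the job is handed in when it is done.

Besides the shell and the picture viewer there is one more tool, called after "Call:" as a command line: name --argument value ..., lists and objects as JSON in quotes. apply_moves: Moves the arm, as the interface text tells. Shift numbers are shares of 0.08 m and turn numbers shares of 60 degrees, none past 1 either way. Its arguments: {"type":"object","properties":{"slide":{"type":"array","items":{"type":"array","items":{"type":"number"}}},"rotation":{"type":"array","items":{"type":"array","items":{"type":"number"}}},"grip":{"type":"number"},"grip_force":{"type":"number"}},"required":["slide","rotation"]}

```bash
ls; mkdir -p pics; python3 - <<'E'
from bench import readout,cams
import cv2,numpy as np
print(readout.observe())
for n in ["scene","top","wrist"]:
    c=cams.calibration(n); print(n,c)
    cv2.imwrite(f"pics/{n}0.png",cams.grab_frame(n))
E
```

```text
pics
{'clock': 0.0, 'joint_pos': array([-1.45309639e+00,  8.79480549e-02,  1.37229657e+00, -1.02419312e-05,
        1.68361482e+00, -1.03076900e-01]), 'qd': array([ 0.00116491,  0.00233989,  0.00137972,  0.0015751 , -0.00036174,
       -0.00034398]), 'joint_torque': array([-6.83256458e-04, -3.51866770e+01, -3.13276613e+01, -4.90817347e-04,
        1.08410689e-02,  9.85841041e-06]), 'ee_pos': array([ 0.12043472, -0.53652296,  0.40352103]), 'orientation': array([-3.12021832e+00, -3.45840074e-01,  4.19907359e-05]), 'force': array([-1.16948458,  0.03357285,  0.25807372]), 'wrist_torque': array([ 0.03496946, -0.01874753,  0.03015582]), 'finger_gap': 0.9967693084365729}
scene {'fovy': 48.06890301615807, 'cx': 327.2247247410495, 'cy': 197.57489636188413, 'extrinsics': array([[ 0.54230092,  0.84007055, -0.01382676, -0.32765823],
       [-0.56529146,  0.3769955 ,  0.7337029 ,  0.18765315],
       [ 0.62157483, -0.39007161,  0.67932972, -1.33947968],
       [ 0.        ,  0.        ,  0.        ,  1.        ]])}
top {'fovy': 42.076027234260884, 'cx': 305.6123015546893, 'cy': 199.94144087565377, 'extrinsics': array([[ 5.97189468e-03, -9.99982147e-01,  2.06983707e-04,
         8.08257552e-02],
       [ 9.79186195e-01,  5.88969454e-03,  2.02878552e-01,
        -5.23593994e-01],
       [-2.02876149e-01, -1.00889376e-03,  9.79203886e-01,
        -9.78394848e-01],
       [ 0.00000000e+00,  0.00000000e+00,  0.00000000e+00,
         1.00000000e+00]])}
wrist {'fovy': 66.14589277106299, 'cx': 313.7827340397571, 'cy': 198.96727484192712, 'hand_eye': array([[-8.11094231e-04,  9.49987933e-01,  3.12285559e-01,
         7.96549758e-02],
       [ 9.99999624e-01,  8.66458916e-04, -3.85275209e-05,
         3.46976691e-04],
       [-3.07183287e-04,  3.12285410e-01, -9.49988278e-01,
         3.01725009e-02],
       [ 0.00000000e+00,  0.00000000e+00,  0.00000000e+00,
         1.00000000e+00]])}
```

View pics/scene0.png

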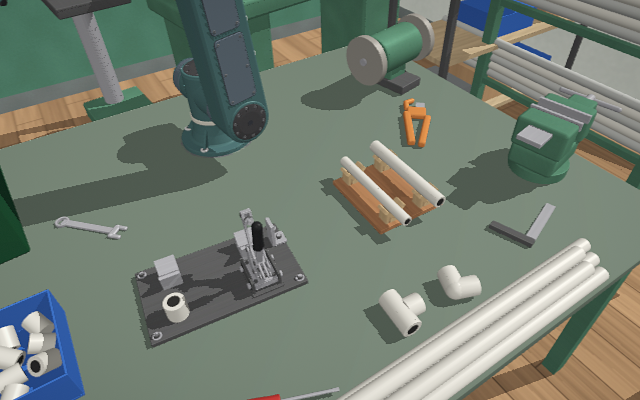

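View pics/top0.png

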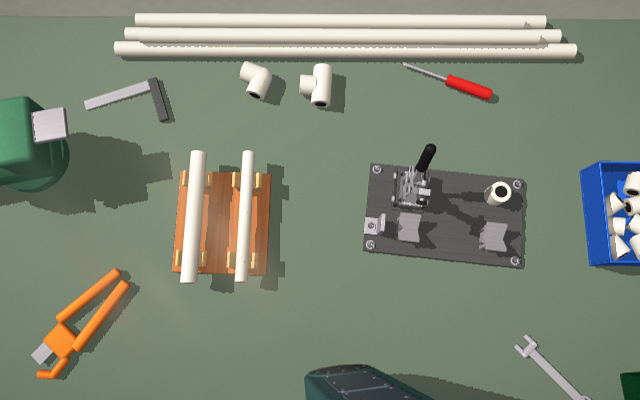

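View pics/wrist0.png

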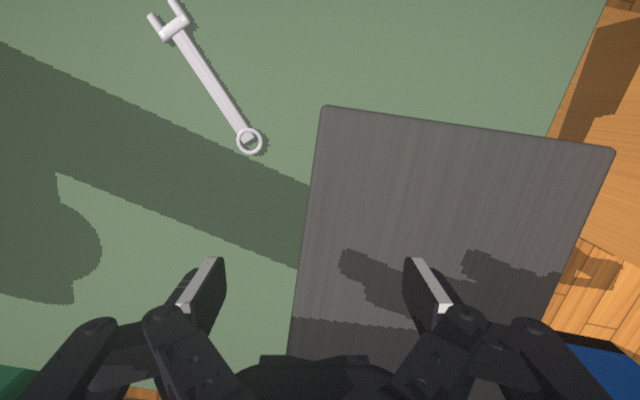

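The top view shows two pipes on the rest, with the thicker one at u≈193 and the thinner at u≈244. The fixture plate is near (445,215), with the end stop at its left edge (375,226) and the handle towards the top (427,158). Next I'll zoom in and measure.

```bash
cat > h.py <<'E'
import numpy as np,cv2
from bench import readout,cams,workorder
from scipy.spatial.transform import Rotation as R
def cam(n,st=None):
    c=cams.calibration(n); f=200/np.tan(np.radians(c['fovy']/2))
    if n=='wrist':
        T=np.eye(4);T[:3,:3]=R.from_rotvec(st['orientation']).as_matrix();T[:3,3]=st['ee_pos']
        E=np.linalg.inv(T@c['hand_eye'])
    else:E=c['extrinsics']
    return f,c['cx'],c['cy'],E
def ray(C,u,v):
    f,cx,cy,E=C; d=np.array([(u-cx)/f,-(v-cy)/f,-1.])
    Rm=E[:3,:3]; return -Rm.T@E[:3,3], Rm.T@d
def onz(C,u,v,z):
    o,d=ray(C,u,v); return o+d*(z-o[2])/d[2]
def proj(C,p):
    f,cx,cy,E=C; q=E[:3,:3]@np.asarray(p)+E[:3,3]; return cx+f*q[0]/-q[2], cy-f*q[1]/-q[2]
E
python3 - <<'E'
from h import *
t=cv2.imread('pics/top0.png');s=cv2.imread('pics/scene0.png')
cv2.imwrite('pics/t1.png',cv2.resize(t[135:285,355:535],None,fx=4,fy=4,interpolation=cv2.INTER_CUBIC))
cv2.imwrite('pics/s1.png',cv2.resize(s[200:350,125:315],None,fx=4,fy=4,interpolation=cv2.INTER_CUBIC))
C=cam('top')
m=(t.min(2)>170).astype(np.uint8); m[:145]=0;m[290:]=0;m[:,:172]=0;m[:,275:]=0
n,l,st,_=cv2.connectedComponentsWithStats(m)
for i in range(1,n):
    if st[i,4]<300: continue
    ys,xs=np.where(l==i); r=cv2.minAreaRect(np.c_[xs,ys].astype(np.float32)); print(r)
    b=cv2.boxPoints(r); print(b)
    P=np.array([onz(C,*q,0.055) for q in b]);print(P.round(4)); print('c',onz(C,*r[0],0.055))
E
```

```text
((190.7657928466797, 216.06564331054688), (11.614555358886719, 133.0549774169922), 4.899092197418213)
[[179.29822 281.85416]
 [190.66125 149.28526]
 [202.23337 150.27713]
 [190.87033 282.846  ]]
[[0.3608 0.3254 0.055 ]
 [0.6261 0.3171 0.055 ]
 [0.6241 0.2936 0.055 ]
 [0.3591 0.3031 0.055 ]]
c [0.48903375 0.3099426  0.055     ]
((242.9650115966797, 215.56031799316406), (9.356743812561035, 131.61817932128906), 3.5763344764709473)
[[234.19069 280.9494 ]
 [242.4008  149.58757]
 [251.73933 150.17123]
 [243.52922 281.53308]]
[[0.3632 0.2201 0.055 ]
 [0.6261 0.2124 0.055 ]
 [0.6249 0.1935 0.055 ]
 [0.3622 0.2022 0.055 ]]
c [0.49066127 0.20717629 0.055     ]
```

View pics/t1.png

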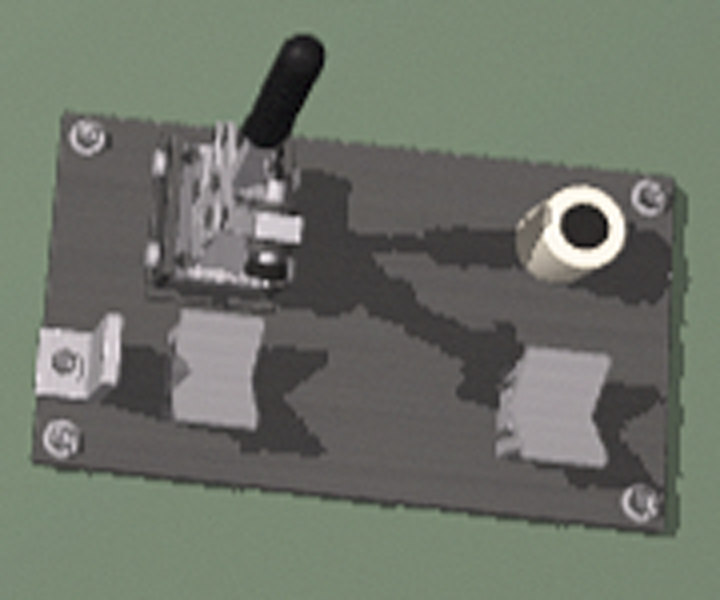

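View pics/s1.png

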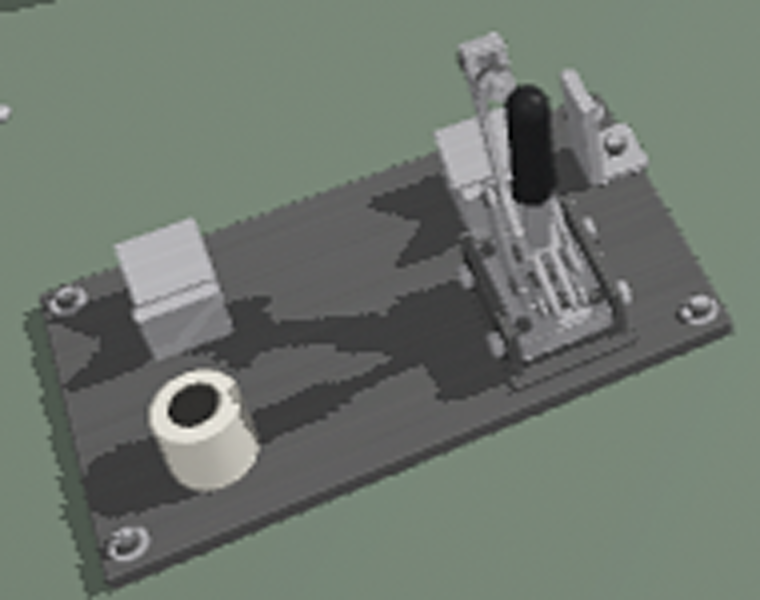

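```bash
python3 - <<'E'
from h import *
C=cam('top')
f=lambda u,v,z: onz(C,355+(u-1.5)/4,135+(v-1.5)/4,z)
for n,u,v,z in [('c1',64,112,.012),('c2',672,178,.012),('c3',668,534,.012),('c4',32,463,.012),
 ('s1a',180,312,.054),('s1b',265,318,.054),('s1c',255,428,.054),('s1d',172,418,.054),
 ('s2a',525,347,.054),('s2b',610,355,.054),('s2c',605,467,.054),('s2d',515,460,.054),
 ('stop top a',122,316,.074),('stop top b',115,388,.074),('griptop',303,50,.2),('clamp tip',280,230,.185),('socket',580,225,.05)]:
    print(n,f(u,v,z).round(4))
P=[f(64,112,.012),f(672,178,.012),f(668,534,.012),f(32,463,.012)]
d=P[0]-P[1];print('ang',np.degrees(np.arctan2(-d[0],d[1]))); d=P[3]-P[2];print('ang',np.degrees(np.arctan2(-d[0],d[1])))
E
```

```text
c1 [ 0.6125 -0.0519  0.012 ]
c2 [ 0.5788 -0.368   0.012 ]
c3 [ 0.3942 -0.3515  0.012 ]
c4 [ 0.4281 -0.0321  0.012 ]
s1a [ 0.4986 -0.1018  0.054 ]
s1b [ 0.4958 -0.1436  0.054 ]
s1c [ 0.4413 -0.1366  0.054 ]
s1d [ 0.4459 -0.0963  0.054 ]
s2a [ 0.4821 -0.2709  0.054 ]
s2b [ 0.4784 -0.3125  0.054 ]
s2c [ 0.4232 -0.306   0.054 ]
s2d [ 0.4264 -0.2625  0.054 ]
stop top a [ 0.4928 -0.07    0.074 ]
stop top b [ 0.4576 -0.0658  0.074 ]
griptop [ 0.5876 -0.132   0.2   ]
clamp tip [ 0.511  -0.1223  0.185 ]
socket [ 0.5447 -0.3038  0.05  ]
ang -6.093125303909114
ang -6.049114756560518
```

Rough fixture measurements agree with the given sizes:

| Quantity | Measured | Given |
|---|---|---|
| Saddle spacing | 169 mm | 170 mm |
| Nest position | about (0.4615, -0.204) | – |
| Jig yaw | about -6.1° | – |
| Stop along jig y | 136 mm | 122–138 mm |

The thick pipe is near (0.49, 0.31), yaw about -2°. I'll pass over the fixture for a wrist view on the way to it.

Call:
apply_moves --slide '[[0.45,0.5,0.1],[0.9,1,0.2]]' --rotation '[[0,0,-0.16],[0,0,-0.31]]'

```text
clock: 0.4
ee_pos: [0.1928, -0.456, 0.42]
orientation: [-3.135, 0.174, 0.0]
force: [0.8, -0.3, -0.4]
finger_gap: 0.999
```

Call:
apply_moves --slide '[[0.45,0.5,0],[0.9,1,0]]' --rotation '[[0,0,0],[0,0,0]]'

```text
clock: 0.65
ee_pos: [0.2652, -0.3752, 0.4206]
orientation: [3.137, -0.164, 0.0]
force: [1.0, -0.3, -0.2]
finger_gap: 1.001
```

Call:
apply_moves --slide '[[0.45,0.5,0],[0.9,1,0]]' --rotation '[[0,0,0],[0,0,0]]'

```text
clock: 0.9
ee_pos: [0.3373, -0.2951, 0.4205]
orientation: [3.137, -0.163, 0.0]
force: [-0.1, -0.8, 0.2]
finger_gap: 1.003
```

Call:
apply_moves --slide '[[0.45,0.5,0],[0.9,1,0],[0.9,1,0],[0.9,1,0]]' --rotation '[[0,0,0],[0,0,0],[0,0,0],[0,0,0]]'

```text
clock: 1.4
ee_pos: [0.4084, -0.2167, 0.4204]
orientation: [3.137, -0.162, -0.002]
force: [-0.1, 0.7, 0.1]
finger_gap: 1.001
```

```bash
python3 - <<'E'
from h import *
st=readout.observe(); im=cams.grab_frame('wrist'); np.save('pics/st1.npy',np.r_[st['ee_pos'],st['orientation']])
print(st['clock'],st['ee_pos'],st['orientation'],st['qd'],st['force'])
cv2.imwrite('pics/w1.png',im)
C=cam('wrist',st)
for p in [(.4615,-.204,.055),(.4704,-.1196,.054),(.4525,-.288,.054)]: print(proj(C,p))
E
```

```text
1.4 [ 0.40835404 -0.21665955  0.42041052] [ 3.13713178e+00 -1.62098309e-01 -1.57914958e-03] [-0.03117445 -0.00464525  0.00248826  0.00184567  0.0003531   0.002411  ] [-0.1410331   0.65914986  0.05927601]
(np.float64(296.166606707103), np.float64(125.60346301472417))
(np.float64(216.74752338870803), np.float64(125.4457321186205))
(np.float64(375.2766967418293), np.float64(125.734863826945))
```

View pics/w1.png

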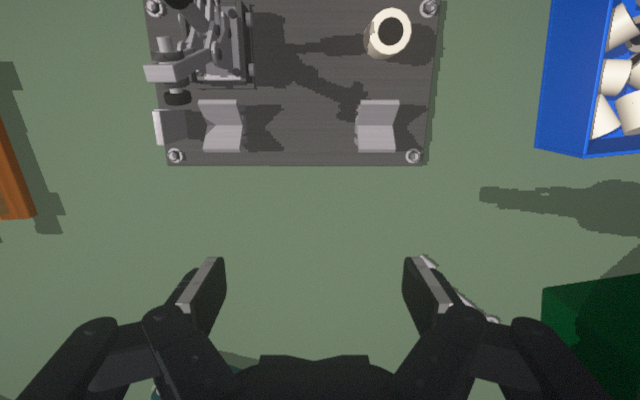

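The wrist view shows the saddles at about (222,125) and (378,125), close to the predicted (217,125) and (375,126). The clamp pad overhangs near (178,97) and the stop is at about (172,126). I'll zoom in to refine these.

```bash
python3 - <<'E'
import cv2
w=cv2.imread('pics/w1.png'); cv2.imwrite('pics/w1a.png',cv2.resize(w[85:175,140:270],None,fx=6,fy=6,interpolation=cv2.INTER_CUBIC))
cv2.imwrite('pics/w1b.png',cv2.resize(w[85:175,310:440],None,fx=6,fy=6,interpolation=cv2.INTER_CUBIC))
E
```

```text
(no output)
```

View pics/w1a.png

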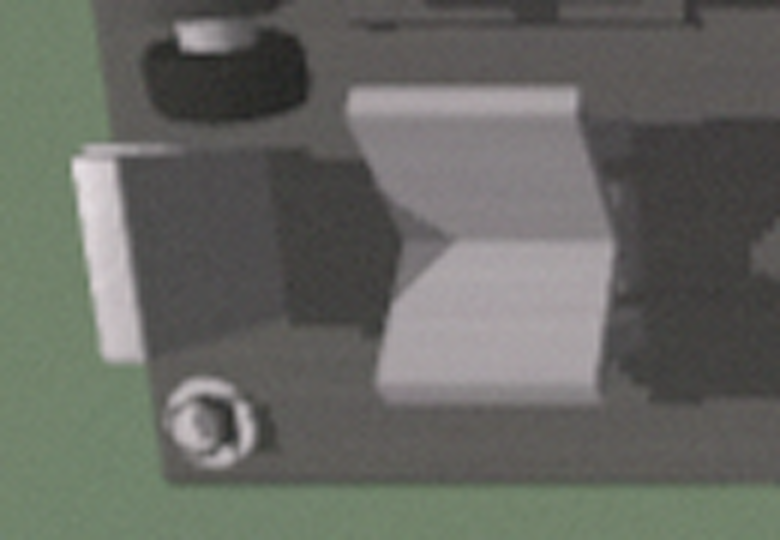

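View pics/w1b.png

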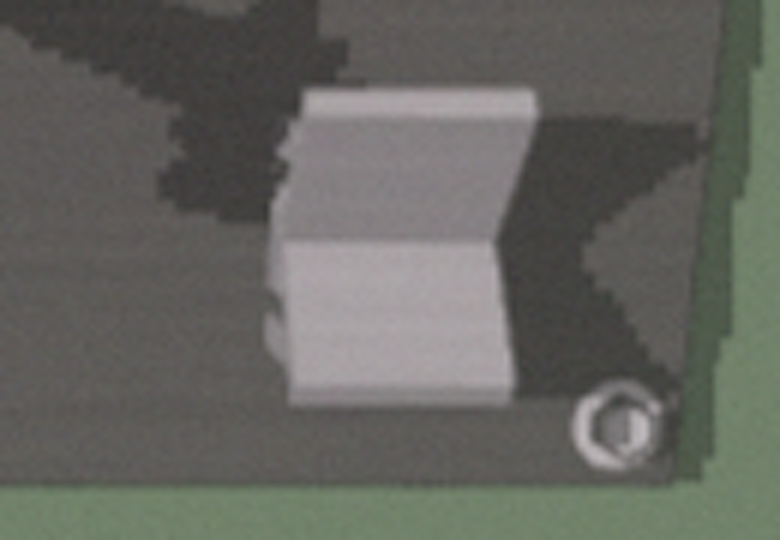

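```bash
python3 - <<'E'
from h import *
a=np.load('pics/st1.npy'); C=cam('wrist',dict(ee_pos=a[:3],orientation=a[3:]))
f=lambda o,u,v,z: onz(C,o+(u-2.5)/6,85+(v-2.5)/6,z)
A=[f(140,u,v,.054) for u,v in [(348,90),(579,90),(378,402),(602,402)]]
B=[f(310,u,v,.054) for u,v in [(303,90),(538,90),(290,402),(515,402)]]
v1=f(140,500,240,.0324);v2=f(310,400,240,.0324)
s=[f(140,122,160,.074),f(140,145,360,.074)]
for n in ('A','B','s'): print(n,np.round(eval(n),4))
c1=np.mean(A,0);c2=np.mean(B,0); n=(c1+c2)/2; d=c1-c2; print('centers',c1,c2,np.linalg.norm(d),'ang',np.degrees(np.arctan2(-d[0],d[1])))
yd=d[:2]/np.linalg.norm(d[:2]); xd=np.array([yd[1],-yd[0]])
print('nest',n); 
for nm,p in [('v1',v1),('v2',v2),('s',np.mean(s,0)),('padz.16',f(140,225,70,.15)),('plate corner',f(140,165,485,.012))]: print(nm,p.round(4),'jig',(p[:2]-n[:2])@xd,(p[:2]-n[:2])@yd)
E
```

```text
A [[ 0.4983 -0.1051  0.054 ]
 [ 0.4942 -0.1449  0.054 ]
 [ 0.4445 -0.0985  0.054 ]
 [ 0.4402 -0.1392  0.054 ]]
B [[ 0.4808 -0.2734  0.054 ]
 [ 0.4765 -0.3139  0.054 ]
 [ 0.4268 -0.2679  0.054 ]
 [ 0.4225 -0.3088  0.054 ]]
s [[ 0.4908 -0.0727  0.074 ]
 [ 0.4582 -0.0681  0.074 ]]
centers [ 0.46930679 -0.12192891  0.054     ] [ 0.45163842 -0.29101064  0.054     ] 0.17000235528774896 ang -5.965528679397278
nest [ 0.4604726  -0.20646978  0.054     ]
v1 [ 0.4695 -0.12    0.0324] jig -7.009967392771497e-06 0.08697650186169034
v2 [ 0.4514 -0.2932  0.0324] jig -6.383941854286705e-06 -0.08718008917530339
s [ 0.4745 -0.0704  0.074 ] jig -0.00018152565095536986 0.1368055835048194
padz.16 [ 0.4992 -0.1248  0.15  ] jig 0.03000555013442255 0.08521273263946388
plate corner [ 0.4267 -0.0347  0.012 ] jig -0.051471769504759804 0.16729428840721722
```

The refined nest is (0.4605, -0.2065) with yaw -5.97° and saddle spacing 170.0 mm. The stop face is at jig y = 136.8 mm, inside the given range. Now to the pipe.

Call:
apply_moves --slide '[[0,0.5,0],[0,1,0]]' --rotation '[[0,0,0],[0,0,0]]' --grip 0.68

```text
clock: 1.7
ee_pos: [0.4078, -0.1374, 0.4205]
orientation: [3.137, -0.17, -0.001]
force: [0.9, -0.4, 0.3]
finger_gap: 0.68
```

Call:
apply_moves --slide '[[0,0.5,0],[0,1,0]]' --rotation '[[0,0,0],[0,0,0]]'

```text
clock: 1.95
ee_pos: [0.4079, -0.0569, 0.4207]
orientation: [3.137, -0.169, 0.0]
force: [-0.2, 0.5, -0.3]
finger_gap: 0.678
```

Call:
apply_moves --slide '[[0,0.5,0],[0,1,0]]' --rotation '[[0,0,0],[0,0,0]]'

```text
clock: 2.2
ee_pos: [0.4081, 0.0231, 0.4208]
orientation: [3.137, -0.169, 0.001]
force: [-0.1, 0.4, -0.3]
finger_gap: 0.682
```

Call:
apply_moves --slide '[[0,0.5,0],[0,1,0]]' --rotation '[[0,0,0],[0,0,0]]'

```text
clock: 2.45
ee_pos: [0.4084, 0.1031, 0.4208]
orientation: [3.137, -0.168, 0.001]
force: [0.3, -0.4, -0.9]
finger_gap: 0.678
```

Call:
apply_moves --slide '[[0,0.5,0],[0,1,0]]' --rotation '[[0,0,0],[0,0,0]]'

```text
clock: 2.7
ee_pos: [0.4087, 0.1831, 0.4208]
orientation: [3.137, -0.168, 0.001]
force: [0.5, 0.3, -0.2]
finger_gap: 0.683
```

Call:
apply_moves --slide '[[0,0.5,0],[0,1,0]]' --rotation '[[0,0,0.03],[0,0,0.07]]'

```text
clock: 2.95
ee_pos: [0.4091, 0.2631, 0.4208]
orientation: [3.141, -0.051, 0.001]
force: [0.6, -1.1, 0.3]
finger_gap: 0.68
```

Call:
apply_moves --slide '[[0.1,0.5,0],[0.1,0.5,0],[0.1,0.5,0],[0.1,0.5,0]]' --rotation '[[0,0,0],[0,0,0],[0,0,0],[0,0,0]]'

```text
clock: 3.45
ee_pos: [0.4168, 0.3019, 0.421]
orientation: [3.141, -0.052, 0.001]
force: [-0.1, -0.1, 0.1]
finger_gap: 0.681
```

```bash
python3 - <<'E'
from h import *
st=readout.observe(); im=cams.grab_frame('wrist'); np.save('pics/st2.npy',np.r_[st['ee_pos'],st['orientation']])
print(st['clock'],st['ee_pos'],st['orientation'],st['joint_pos'].round(3),st['finger_gap'])
cv2.imwrite('pics/w2.png',im)
C=cam('wrist',st)
m=(im.min(2)>150).astype(np.uint8)
n,l,s,_=cv2.connectedComponentsWithStats(m)
for i in range(1,n):
    if s[i,4]>500: print(s[i])
E
```

```text
3.45 [0.41676688 0.30190791 0.42096042] [ 3.14085212e+00 -5.17175538e-02  5.23970431e-04] [ 0.517  0.006  1.424 -0.     1.712  2.121] 0.6809607211967964
[ 293    0   26  228 5199]
[ 385    0   38  220 4443]
```

View pics/w2.png

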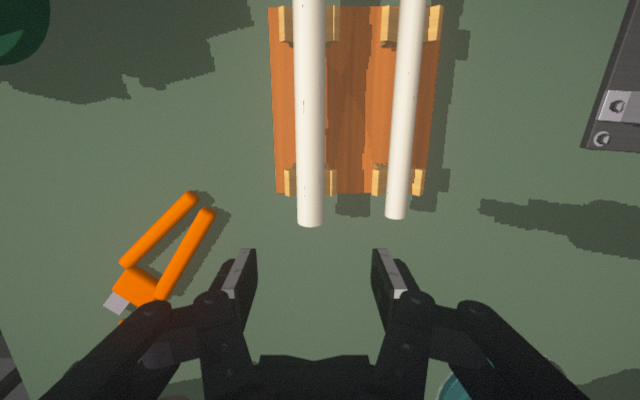

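The thick pipe is the left one, with its near end at (310,226) and its far end out of frame. I'll fit the axis from edge midpoints.

```bash
python3 - <<'E'
from h import *
a=np.load('pics/st2.npy'); C=cam('wrist',dict(ee_pos=a[:3],orientation=a[3:]))
im=cv2.imread('pics/w2.png'); hsv=cv2.cvtColor(im,cv2.COLOR_BGR2HSV)
m=((hsv[...,1]<50)&(hsv[...,2]>110))
for lo,hi,nm in [(280,340,'thick'),(375,440,'thin')]:
    pts=[];W=[]
    for v in range(5,215,3):
        xs=np.where(m[v,lo:hi])[0]
        if len(xs)<10: continue
        u0,u1=lo+xs.min()-.5,lo+xs.max()+.5
        p0=onz(C,u0,v,.055);p1=onz(C,u1,v,.055);pts.append((p0+p1)/2);W.append(p1[1]-p0[1])
    P=np.array(pts);k=np.polyfit(P[:,0],P[:,1],1);r=P[:,1]-np.polyval(k,P[:,0])
    ys=np.where(m[:,(lo+hi)//2-5:(lo+hi)//2+5].any(1))[0]
    print(nm,'w',np.median(W),'slope deg',np.degrees(np.arctan(k[0])),'y at .46',np.polyval(k,.46),'rms',r.std(),'near end x (z=.055)',onz(C,(lo+hi)/2,227 if nm=='thick' else 219,.055),P[[0,-1],0])
# far end from top image
t=cv2.imread('pics/top0.png');C=cam('top');h=cv2.cvtColor(t,cv2.COLOR_BGR2HSV);m=(h[...,1]<50)&(h[...,2]>110)
for lo,hi in [(180,212),(230,262)]:
    for v in (160,190,220,250,270):
        xs=np.where(m[v,lo:hi])[0]+lo; print(v,xs.min(),xs.max(),onz(C,(xs.min()+xs.max())/2,v,.055).round(4))
    ys=np.where(m[140:290,lo:hi].any(1))[0]+140; print(ys.min(),ys.max(),onz(C,197,ys.min(),.071),onz(C,188,ys.max(),.055))
E
```

```text
thick w -0.030490314230548626 slope deg -2.328539899386357 y at .46 0.3049781945950264 rms 0.001282297577316877 near end x (z=.055) [0.35146543 0.30798319 0.055     ] [0.58094044 0.37056571]
thin w -0.024091870697084197 slope deg 0.5232964311099656 y at .46 0.20321551548803737 rms 0.0034981157436699923 near end x (z=.055) [0.35776775 0.19297964 0.055     ] [0.57793185 0.36659957]
160 180 211 [0.6036 0.3062 0.055 ]
190 188 203 [0.5417 0.3032 0.055 ]
220 185 200 [0.4812 0.3061 0.055 ]
250 183 198 [0.4221 0.3071 0.055 ]
270 181 197 [0.3835 0.308  0.055 ]
140 289 [0.64052947 0.30171831 0.071     ] [0.3473815  0.30804314 0.055     ]
160 230 261 [0.6043 0.2055 0.055 ]
190 240 252 [0.5423 0.2027 0.055 ]
220 239 250 [0.4818 0.2039 0.055 ]
250 237 248 [0.4227 0.206  0.055 ]
270 236 247 [0.3841 0.2068 0.055 ]
140 289 [0.64052947 0.30171831 0.071     ] [0.3473815  0.30804314 0.055     ]
```

Call:
apply_moves --slide '[[0.28,0.02,-0.5],[0.56,0.04,-1]]' --rotation '[[0,0,0],[0,0,0]]'

```text
clock: 3.75
ee_pos: [0.4618, 0.3057, 0.3413]
orientation: [-3.14, 0.05, -0.005]
force: [0.3, -0.9, -0.1]
finger_gap: 0.683
```

Call:
apply_moves --slide '[[0,0,-0.5],[0,0,-0.9],[0,0,-0.9]]' --rotation '[[0,0,0],[0,0,0],[0,0,0]]'

```text
clock: 4.12
ee_pos: [0.4604, 0.3052, 0.2657]
orientation: [3.138, -0.05, -0.01]
force: [0.0, 0.4, 0.1]
finger_gap: 0.682
```

```bash
python3 - <<'E'
from h import *
st=readout.observe(); im=cams.grab_frame('wrist')
print(st['clock'],st['ee_pos'],st['orientation'],st['force'])
cv2.imwrite('pics/w3.png',im)
C=cam('wrist',st)
for x in (.46,.489,.52): print(proj(C,(x,.305-.0332*(x-.46),.055)))
E
```

```text
4.125 [0.46038553 0.30524782 0.26569968] [ 3.13758263 -0.04976859 -0.00967974] [0.02426295 0.35453123 0.08310964]
(np.float64(312.25827828337253), np.float64(228.0071324158334))
(np.float64(312.21487552868604), np.float64(184.2338018854195))
(np.float64(312.1634760047545), np.float64(132.39542511840526))
```

View pics/w3.png

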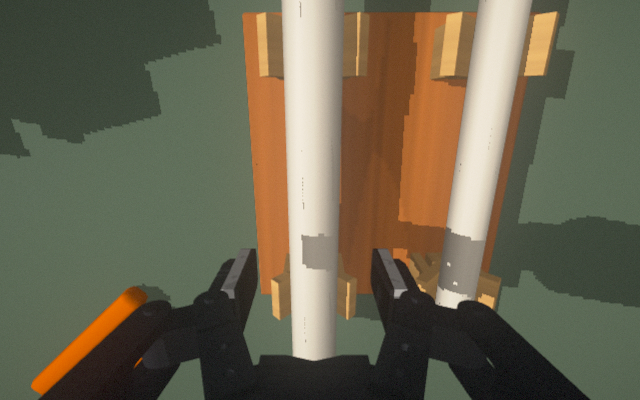

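```bash
python3 - <<'E'
from h import *
C=cam('wrist',dict(ee_pos=np.array([.46039,.30525,.2657]),orientation=np.array([3.1376,-.0498,-.0097])))
for u,v,z in [(285,258,.055),(285,275,.05),(275,315,.05),(265,75,.045),(265,15,.055)]: print(v,onz(C,u,v,z).round(4))
E
```

```text
258 [0.439  0.3237 0.055 ]
275 [0.423  0.3252 0.05  ]
315 [0.3898 0.3345 0.05  ]
75 [0.5522 0.329  0.045 ]
15 [0.5802 0.3252 0.055 ]
```

The pipe is centred between the jaws (u=312) and the near bar's inner edge is at x≈0.423, clear of the fingers. Descending to grip.

Call:
apply_moves --slide '[[0,0,-0.35],[0,0,-0.73],[0,0,-0.73]]' --rotation '[[0,0,0],[0,0,0],[0,0,0]]'

```text
clock: 4.55
ee_pos: [0.461, 0.3062, 0.2102]
orientation: [3.14, -0.048, -0.003]
force: [0.2, -0.2, 0.7]
finger_gap: 0.677
```

Call:
apply_moves --slide '[[0,0,0],[0,0,0],[0,0,0],[0,0,0]]' --rotation '[[0,0,0],[0,0,0],[0,0,0],[0,0,0]]' --grip 0.2 --grip_force 45

```text
clock: 5.05
ee_pos: [0.4623, 0.3053, 0.2137]
orientation: [3.138, -0.048, 0.006]
force: [-1.7, -7.3, 6.1]
finger_gap: 0.361
```

Gripped at gap 0.361 (about 31 mm). Lifting and carrying it to the fixture while turning it +86°.

Call:
apply_moves --slide '[[0,0,0.2],[0,0,0.6],[0,0,1]]' --rotation '[[0,0,0],[0,0,0],[0,0,0]]'

```text
clock: 5.42
ee_pos: [0.4613, 0.3069, 0.2932]
orientation: [-3.139, 0.048, -0.003]
force: [-0.2, -0.1, -0.8]
finger_gap: 0.357
```

Call:
apply_moves --slide '[[0,0,0.5],[0,0,1],[0,0,1]]' --rotation '[[0,0,0],[0,0,0],[0,0,0]]'

```text
clock: 5.8
ee_pos: [0.4617, 0.3071, 0.3773]
orientation: [-3.135, 0.047, -0.017]
force: [0.3, -0.0, -2.2]
finger_gap: 0.355
```

```bash
python3 - <<'E'
from h import *
st=readout.observe(); im=cams.grab_frame('scene')
print(st['clock'],st['ee_pos'],st['orientation'],st['force'],st['finger_gap'])
cv2.imwrite('pics/s3.png',im)
E
```

```text
5.8 [0.46169213 0.30714089 0.37726832] [-3.13463206  0.04714588 -0.01716617] [ 0.28801241 -0.03581545 -2.20495275] 0.3551878497016536
```

View pics/s3.png

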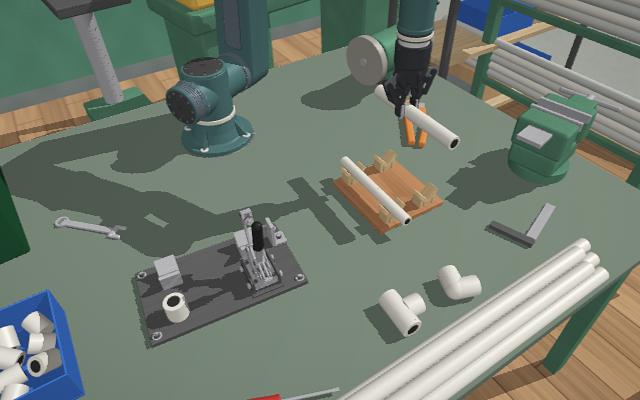

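The pipe is held about level at (415,115) and the thin pipe is still on the rest. Transferring.

Call:
apply_moves --slide '[[0,-0.5,0.2],[0,-1,0.4]]' --rotation '[[0,0,0.12],[0,0,0.24]]'

```text
clock: 6.1
ee_pos: [0.4608, 0.226, 0.4007]
orientation: [3.121, 0.355, -0.006]
force: [0.7, -0.3, -1.4]
finger_gap: 0.363
```

Call:
apply_moves --slide '[[0,-0.5,0],[0,-1,0]]' --rotation '[[0,0,0.12],[0,0,0.24]]'

```text
clock: 6.35
ee_pos: [0.4608, 0.1455, 0.401]
orientation: [-3.053, -0.742, 0.003]
force: [0.6, -0.3, -2.7]
finger_gap: 0.359
```

Call:
apply_moves --slide '[[0,-0.5,0],[0,-1,0]]' --rotation '[[0,0,0.12],[0,0,0.24]]'

```text
clock: 6.6
ee_pos: [0.4608, 0.0654, 0.4008]
orientation: [-2.935, -1.118, 0.004]
force: [0.7, -0.8, -1.5]
finger_gap: 0.355
```

Call:
apply_moves --slide '[[0,-0.5,0],[0,-1,0]]' --rotation '[[0,0,0.12],[0,0,0.24]]'

```text
clock: 6.85
ee_pos: [0.4608, -0.0146, 0.4008]
orientation: [-2.771, -1.477, 0.003]
force: [0.8, -0.1, -0.9]
finger_gap: 0.36
```

Call:
apply_moves --slide '[[0,-0.5,0],[0,-1,0]]' --rotation '[[0,0,0.12],[0,0,0.24]]'

```text
clock: 7.1
ee_pos: [0.4608, -0.0946, 0.4008]
orientation: [-2.564, -1.812, 0.002]
force: [0.9, -0.3, -1.2]
finger_gap: 0.352
```

Call:
apply_moves --slide '[[0,-0.5,0],[0,-1,0]]' --rotation '[[0,0,0.12],[0,0,0.23]]'

```text
clock: 7.35
ee_pos: [0.4609, -0.1745, 0.4007]
orientation: [-2.328, -2.106, 0.001]
force: [1.4, 1.0, -0.4]
finger_gap: 0.36
```

Call:
apply_moves --slide '[[0,-0.4,0],[-0.06,-0.82,0],[-0.06,-0.82,0],[-0.06,-0.82,0],[-0.06,-0.82,0]]' --rotation '[[0,0,0],[0,0,0],[0,0,0],[0,0,0],[0,0,0]]'

```text
clock: 7.98
ee_pos: [0.4566, -0.2381, 0.402]
orientation: [-2.332, -2.104, -0.0]
force: [0.9, -0.8, -0.7]
finger_gap: 0.36
```

```bash
python3 - <<'E'
from h import *
st=readout.observe(); 
cv2.imwrite('pics/s4.png',cams.grab_frame('scene'));cv2.imwrite('pics/t4.png',cams.grab_frame('top'));cv2.imwrite('pics/w4.png',cams.grab_frame('wrist'))
r=R.from_rotvec(st['orientation']).as_matrix()
print(st['clock'],st['ee_pos'],st['force'],st['finger_gap'],st['joint_pos'].round(3)); print(r.round(4),'yaw',np.degrees(np.arctan2(r[1,0],r[0,0])))
E
```

```text
7.975 [ 0.45657839 -0.23809593  0.40199116] [ 0.88024467 -0.81932044 -0.722843  ] 0.3596476207888376 [-0.591  0.01   1.457  0.     1.676 -0.488]
[[ 1.023e-01  9.948e-01 -3.000e-04]
 [ 9.948e-01 -1.023e-01  7.000e-04]
 [ 7.000e-04 -4.000e-04 -1.000e+00]] yaw 84.12818172099148
```

View pics/s4.png

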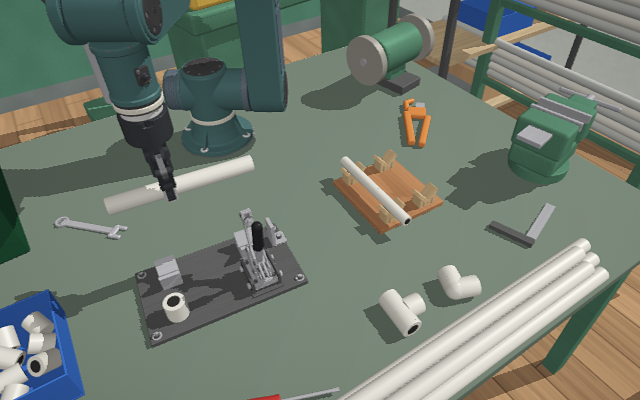

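View pics/w4.png

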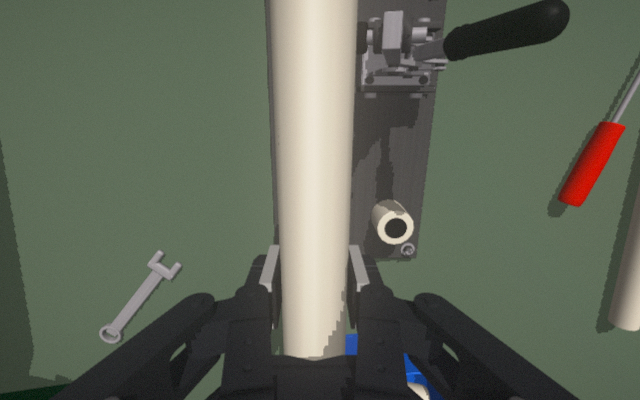

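View pics/t4.png

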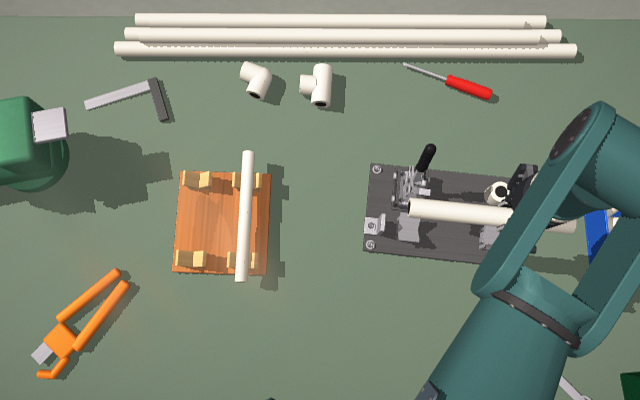

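The pipe is held over the fixture. I'll check its tilt and length position from the views before lowering.

```bash
python3 - <<'E'
from h import *
s=cv2.imread('pics/s4.png');t=cv2.imread('pics/t4.png')
cv2.imwrite('pics/s4a.png',cv2.resize(s[145:225,95:265],None,fx=4,fy=4,interpolation=cv2.INTER_CUBIC))
cv2.imwrite('pics/t4a.png',cv2.resize(t[180:260,390:530],None,fx=4,fy=4,interpolation=cv2.INTER_CUBIC))
a=84.13;d=np.array([np.cos(np.radians(a)),np.sin(np.radians(a)),0]);g=np.array([.45658,-.2381,.402-.155])
for e in (-.1033,0,.1567): print('exp',e,proj(cam('scene'),g+d*e),proj(cam('top'),g+d*e))
E
```

```text
exp -0.1033 (np.float64(106.04838548272545), np.float64(204.4967893145443)) (np.float64(572.5598123391849), np.float64(224.32093949491457))
exp 0 (np.float64(167.30204992124885), np.float64(185.72027108471332)) (np.float64(507.4160355263112), np.float64(217.38586323194073))
exp 0.1567 (np.float64(250.95330787897336), np.float64(160.07806037962314)) (np.float64(409.2682341675131), np.float64(206.93724448787117))
```

View pics/s4a.png

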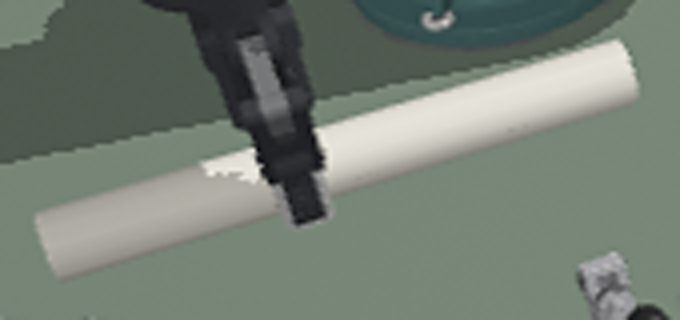

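View pics/t4a.png

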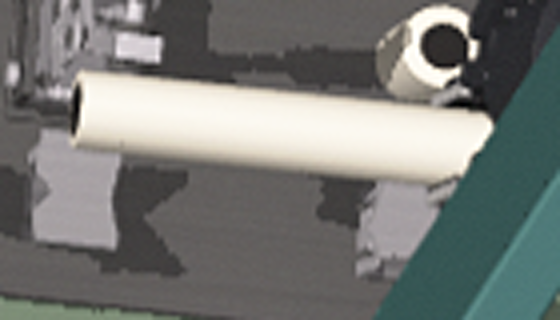

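Both pipe ends project within about 2 px of expectation, so the pipe is level, its axis is about 158 mm below the TCP and its length position is right. Lowering.

Call:
apply_moves --slide '[[0,0,-0.5],[0,0,-1]]' --rotation '[[0,0,0],[0,0,0]]'

```text
clock: 8.38
ee_pos: [0.4567, -0.2386, 0.3223]
orientation: [2.331, 2.102, 0.001]
force: [0.9, 0.1, -1.7]
finger_gap: 0.36
```

Call:
apply_moves --slide '[[0,0,-0.4],[0,0,-0.75],[0,0,-1],[0,0,-1],[0,0,-1]]' --rotation '[[0,0,0],[0,0,0],[0,0,0],[0,0,0],[0,0,0]]'

```text
clock: 9.0
ee_pos: [0.4569, -0.239, 0.2435]
orientation: [2.332, 2.102, 0.001]
force: [1.0, -0.1, -1.0]
finger_gap: 0.357
```

```bash
python3 - <<'E'
from h import *
st=readout.observe(); 
cv2.imwrite('pics/s5.png',cams.grab_frame('scene'));cv2.imwrite('pics/w5.png',cams.grab_frame('wrist'))
print(st['clock'],st['ee_pos'],st['force'],st['finger_gap'])
E
```

```text
9.0 [ 0.45688703 -0.23904276  0.24347759] [ 1.03899358 -0.06837206 -0.96357428] 0.35673107295209094
```

View pics/w5.png

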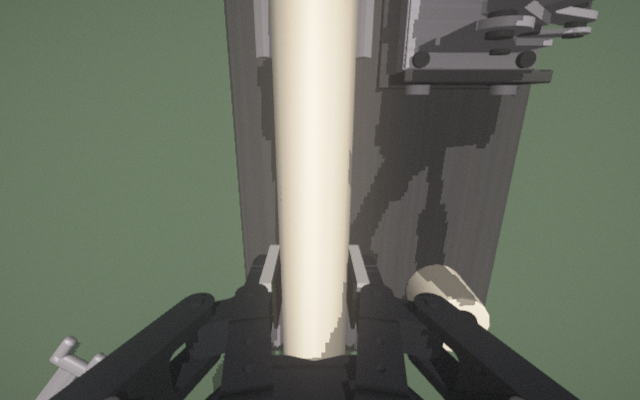

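View pics/s5.png

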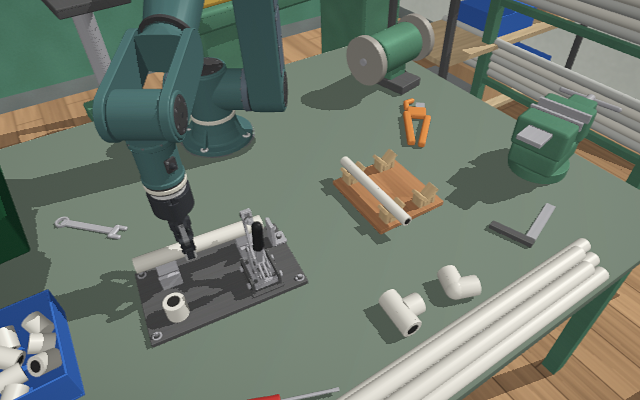

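The saddle rims (262 and 365) are symmetric about the pipe (273–354). Lowering gently until contact.

Call:
apply_moves --slide '[[0,0,-0.1],[0,0,-0.2],[0,0,-0.28],[0,0,-0.31],[0,0,-0.31]]' --rotation '[[0,0,0],[0,0,0],[0,0,0],[0,0,0],[0,0,0]]'

```text
clock: 9.72
ee_pos: [0.4564, -0.239, 0.2172]
orientation: [-2.333, -2.103, 0.0]
force: [-1.0, -0.2, -0.7]
finger_gap: 0.36
```

Call:
apply_moves --slide '[[0,0,-0.02],[0,0,-0.04],[0,0,-0.04]]' --rotation '[[0,0,0],[0,0,0],[0,0,0]]'

```text
clock: 10.1
ee_pos: [0.4566, -0.2391, 0.2145]
orientation: [2.333, 2.103, 0.001]
force: [0.2, 0.6, -0.2]
finger_gap: 0.368
```

Call:
apply_moves --slide '[[0,0,-0.015],[0,0,-0.025],[0,0,-0.025]]' --rotation '[[0,0,0],[0,0,0],[0,0,0]]'

```text
clock: 10.48
ee_pos: [0.4568, -0.2392, 0.2137]
orientation: [2.333, 2.102, 0.001]
force: [-0.7, 1.1, 4.5]
finger_gap: 0.363
```

Seated: 4.5 N upward at TCP z = 0.2137, the same height as in the rest. Now sliding along the saddles towards the stop, about 13 mm.

Call:
apply_moves --slide '[[0.003,0.03,0],[0.006,0.06,0],[0.009,0.09,0],[0.011,0.11,0],[0.011,0.11,0]]' --rotation '[[0,0,0],[0,0,0],[0,0,0],[0,0,0],[0,0,0]]'

```text
clock: 11.1
ee_pos: [0.4576, -0.2314, 0.2137]
orientation: [2.331, 2.1, -0.002]
force: [-1.1, -5.6, 4.7]
finger_gap: 0.358
```

Call:
apply_moves --slide '[[0.001,0.012,0],[0.0025,0.025,0],[0.0025,0.025,0]]' --rotation '[[0,0,0],[0,0,0],[0,0,0]]'

```text
clock: 11.48
ee_pos: [0.4578, -0.2295, 0.2137]
orientation: [2.331, 2.1, -0.003]
force: [-1.1, -4.8, 4.8]
finger_gap: 0.354
```

Call:
apply_moves --slide '[[0.001,0.012,0],[0.0015,0.015,0]]' --rotation '[[0,0,0],[0,0,0]]'

```text
clock: 11.72
ee_pos: [0.4579, -0.2284, 0.2136]
orientation: [2.331, 2.099, -0.003]
force: [-1.5, -4.8, 3.9]
finger_gap: 0.359
```

Call:
apply_moves --slide '[[0.001,0.012,0],[0.0015,0.015,0]]' --rotation '[[0,0,0],[0,0,0]]'

```text
clock: 11.98
ee_pos: [0.458, -0.2272, 0.2137]
orientation: [2.331, 2.099, -0.003]
force: [-1.1, -6.1, 5.0]
finger_gap: 0.359
```

Call:
apply_moves --slide '[[0.001,0.012,0],[0.0015,0.015,0]]' --rotation '[[0,0,0],[0,0,0]]'

```text
clock: 12.22
ee_pos: [0.4581, -0.226, 0.2137]
orientation: [2.331, 2.099, -0.003]
force: [-0.6, -5.7, 4.3]
finger_gap: 0.36
```

```bash
python3 - <<'E'
from h import *
cv2.imwrite('pics/w6.png',cams.grab_frame('wrist'));t=cams.grab_frame('top')
s=cams.grab_frame('scene')
cv2.imwrite('pics/t6.png',cv2.resize(t[160:260,355:495],None,fx=4,fy=4,interpolation=cv2.INTER_CUBIC))
cv2.imwrite('pics/s6.png',cv2.resize(s[190:270,220:310],None,fx=6,fy=6,interpolation=cv2.INTER_CUBIC))
E
```

```text
(no output)
```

View pics/t6.png

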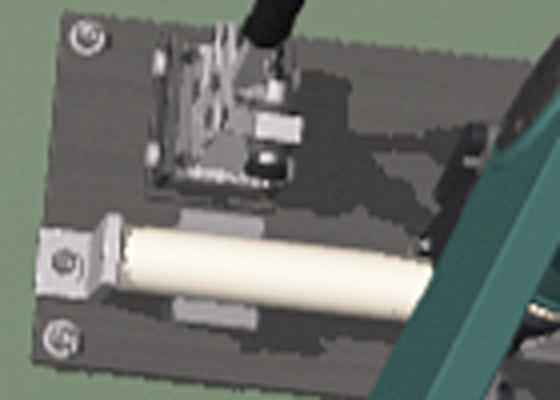

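View pics/s6.png

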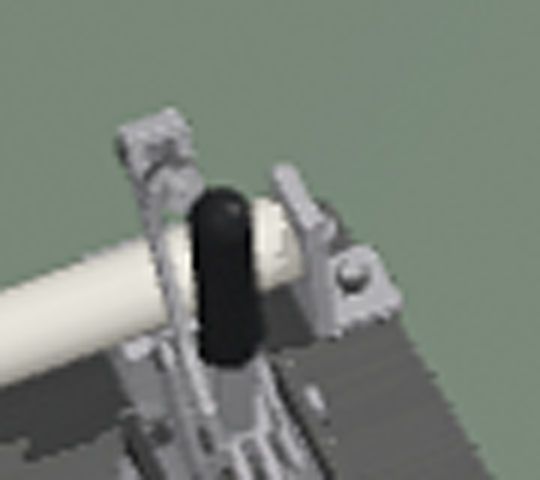

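The pipe end is now within about 1–2 mm of the stop plate. Creeping on.

Call:
apply_moves --slide '[[0.001,0.008,0],[0.001,0.01,0]]' --rotation '[[0,0,0],[0,0,0]]'

```text
clock: 12.62
ee_pos: [0.4582, -0.2252, 0.2137]
orientation: [2.331, 2.099, -0.003]
force: [-0.9, -5.1, 4.1]
finger_gap: 0.362
```

Call:
apply_moves --slide '[[0.001,0.008,0],[0.001,0.01,0]]' --rotation '[[0,0,0],[0,0,0]]'

```text
clock: 12.88
ee_pos: [0.4583, -0.2244, 0.2137]
orientation: [2.331, 2.099, -0.003]
force: [-1.6, -5.5, 3.4]
finger_gap: 0.354
```

Call:
apply_moves --slide '[[0.001,0.008,0],[0.001,0.01,0]]' --rotation '[[0,0,0],[0,0,0]]'

```text
clock: 13.12
ee_pos: [0.4584, -0.2241, 0.2137]
orientation: [2.33, 2.099, -0.005]
force: [-0.7, -6.9, 4.2]
finger_gap: 0.358
```

Call:
apply_moves --slide '[[0.001,0.008,0],[0.001,0.01,0]]' --rotation '[[0,0,0],[0,0,0]]'

```text
clock: 13.38
ee_pos: [0.4584, -0.2238, 0.2137]
orientation: [2.329, 2.098, -0.006]
force: [-1.7, -9.9, 3.9]
finger_gap: 0.358
```

The force is rising, so this is stop contact. Pressing on firmly.

Call:
apply_moves --slide '[[0.001,0.01,0],[0.002,0.02,0],[0.002,0.02,0]]' --rotation '[[0,0,0],[0,0,0],[0,0,0]]'

```text
clock: 13.75
ee_pos: [0.4584, -0.2233, 0.2137]
orientation: [2.327, 2.096, -0.01]
force: [-1.6, -14.6, 1.8]
finger_gap: 0.358
```

Call:
apply_moves --slide '[[0.001,0.008,0],[0.001,0.01,0],[0.001,0.01,0]]' --rotation '[[0,0,0],[0,0,0],[0,0,0]]'

```text
clock: 14.12
ee_pos: [0.4584, -0.223, 0.2137]
orientation: [2.327, 2.095, -0.012]
force: [-2.1, -14.9, 1.0]
finger_gap: 0.354
```

Call:
apply_moves --slide '[[0.001,0.01,0],[0.002,0.02,0],[0.002,0.02,0]]' --rotation '[[0,0,0],[0,0,0],[0,0,0]]'

```text
clock: 14.5
ee_pos: [0.4585, -0.2224, 0.2139]
orientation: [2.325, 2.093, -0.015]
force: [-2.5, -19.8, 0.7]
finger_gap: 0.355
```

About 20 N along y (some 15 N on the stop). Releasing the pipe while still pressing, then looking.

Call:
apply_moves --slide '[[0,0,0],[0,0,0],[0,0,0],[0,0,0]]' --rotation '[[0,0,0],[0,0,0],[0,0,0],[0,0,0]]' --grip 0.6

```text
clock: 15.0
ee_pos: [0.4586, -0.2169, 0.212]
orientation: [-2.332, -2.103, -0.0]
force: [-0.9, -0.4, 0.0]
finger_gap: 0.596
```

Call:
apply_moves --slide '[[0,0,0.4],[0,0,1],[0,0,1]]' --rotation '[[0,0,0],[0,0,0],[0,0,0]]'

```text
clock: 15.38
ee_pos: [0.4599, -0.2179, 0.2973]
orientation: [2.326, 2.097, 0.005]
force: [-0.1, -0.3, 0.2]
finger_gap: 0.602
```

Call:
apply_moves --slide '[[0,0,0.5],[0,-0.3,1],[0,-0.6,1],[0,-0.6,1]]' --rotation '[[0,0,0],[0,0,0],[0,0,0],[0,0,0]]'

```text
clock: 15.88
ee_pos: [0.4585, -0.2663, 0.3716]
orientation: [-2.335, -2.101, 0.0]
force: [1.3, -0.8, 0.6]
finger_gap: 0.601
```

```bash
python3 - <<'E'
from h import *
st=readout.observe();np.save('pics/st7.npy',np.r_[st['ee_pos'],st['orientation']])
w=cams.grab_frame('wrist');cv2.imwrite('pics/w7.png',w);t=cams.grab_frame('top')
s=cams.grab_frame('scene')
cv2.imwrite('pics/t7.png',cv2.resize(t[160:260,355:495],None,fx=4,fy=4,interpolation=cv2.INTER_CUBIC))
cv2.imwrite('pics/s7.png',cv2.resize(s[190:290,120:310],None,fx=4,fy=4,interpolation=cv2.INTER_CUBIC))
print(st['clock'],st['ee_pos'],st['orientation'],st['joint_pos'].round(3))
E
```

```text
15.875 [ 0.4585004  -0.26627133  0.37161157] [-2.33470654e+00 -2.10064480e+00  2.21477222e-04] [-0.633  0.052  1.473  0.     1.617 -0.528]
```

View pics/w7.png

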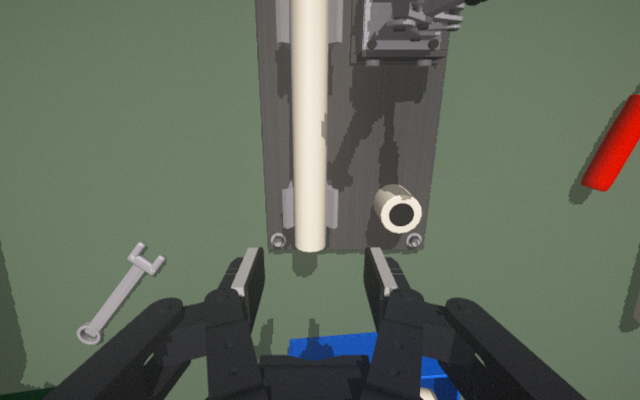

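View pics/t7.png

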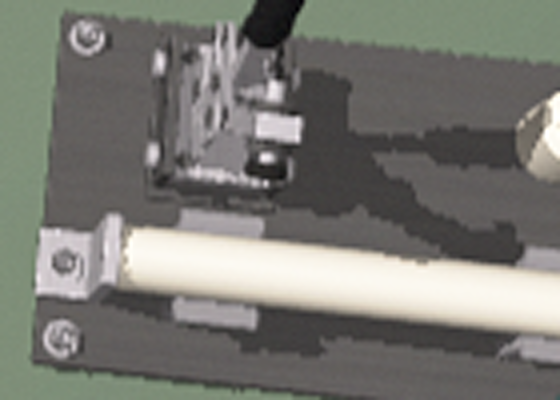

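View pics/s7.png

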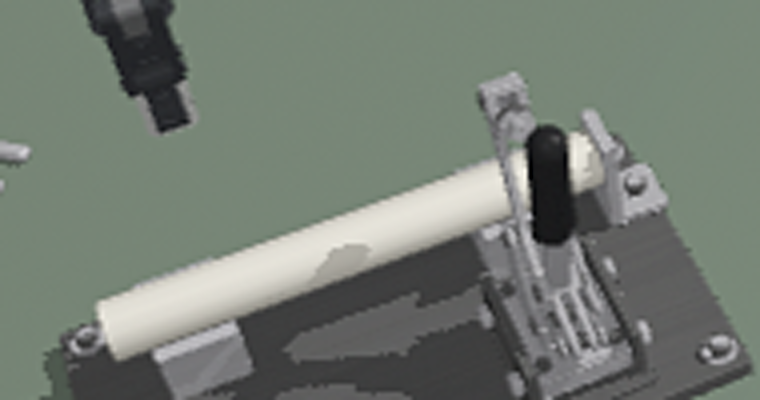

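The pipe lies in both saddles with its end at the stop. I'll check numerically using the free end.

```bash
python3 - <<'E'
from h import *
a=np.load('pics/st7.npy'); C=cam('wrist',dict(ee_pos=a[:3],orientation=a[3:]))
n=np.array([.4605,-.2065]);yd=np.array([.1039,.9946]);xd=np.array([.9946,-.1039])
for v in (249,250,251):
  for z in (.071,.055):
    p=onz(C,311,v,z); print(v,z,p.round(4),'jig',((p[:2]-n)@xd).round(4),((p[:2]-n)@yd).round(4))
# saddle 2 centre check in this picture: rims
for u,v in [(284,186),(337,189),(284,225),(337,225)]:
    p=onz(C,u,v,.054); print(u,v,((p[:2]-n)@xd).round(4),((p[:2]-n)@yd).round(4))
w=cv2.imread('pics/w7.png');cv2.imwrite('pics/w7a.png',cv2.resize(w[170:260,260:350],None,fx=6,fy=6,interpolation=cv2.INTER_CUBIC))
E
```

```text
249 0.071 [ 0.4487 -0.3263  0.071 ] jig 0.0007 -0.1204
249 0.055 [ 0.4476 -0.3345  0.055 ] jig 0.0005 -0.1287
250 0.071 [ 0.4486 -0.3274  0.071 ] jig 0.0007 -0.1215
250 0.055 [ 0.4475 -0.3357  0.055 ] jig 0.0005 -0.1298
251 0.071 [ 0.4485 -0.3285  0.071 ] jig 0.0007 -0.1225
251 0.055 [ 0.4474 -0.3368  0.055 ] jig 0.0005 -0.131
284 186 -0.0254 -0.0611
337 189 0.0262 -0.0642
284 225 -0.0267 -0.1021
337 225 0.027 -0.1022
```

View pics/w7a.png

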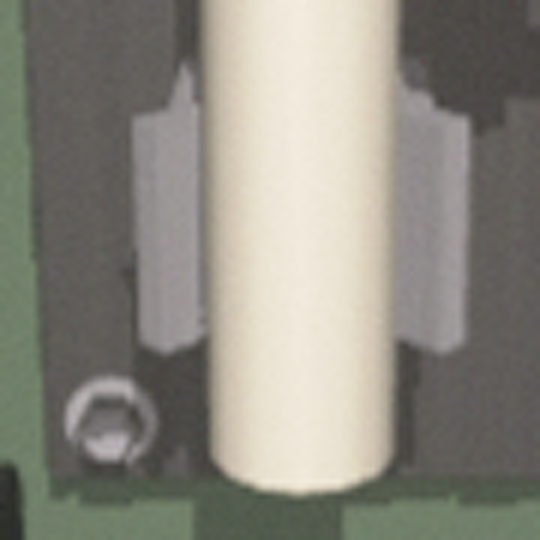

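The free end measures jig y = -0.1236 against -0.1232 expected, so the pipe is home. Now I'll triangulate the clamp arm tip and the handle.

```bash
python3 - <<'E'
from h import *
import cv2
w=cv2.imread('pics/w1.png');cv2.imwrite('pics/w1c.png',cv2.resize(w[0:110,130:265],None,fx=5,fy=5,interpolation=cv2.INTER_CUBIC))
w=cv2.imread('pics/s5.png');cv2.imwrite('pics/s5c.png',cv2.resize(w[200:300,225:305],None,fx=5,fy=5,interpolation=cv2.INTER_CUBIC))
w=cv2.imread('pics/top0.png');cv2.imwrite('pics/t0c.png',cv2.resize(w[135:235,375:455],None,fx=5,fy=5,interpolation=cv2.INTER_CUBIC))
E
```

```text
(no output)
```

View pics/w1c.png

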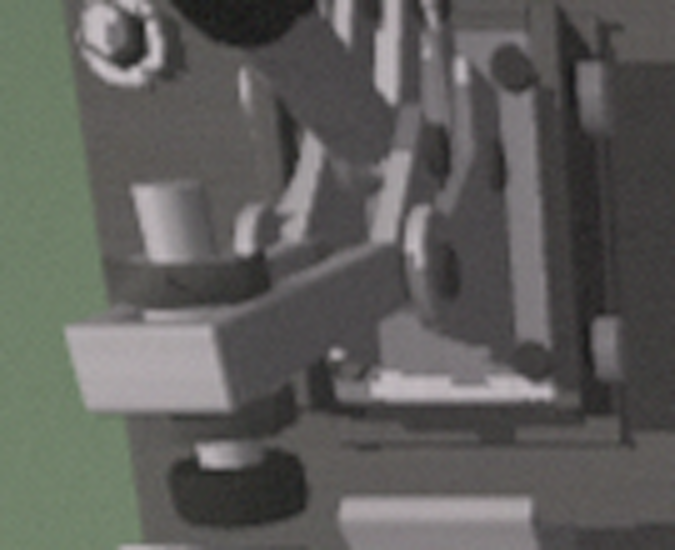

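View pics/s5c.png

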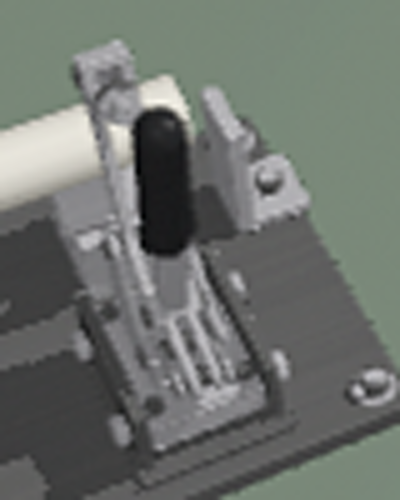

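View pics/t0c.png

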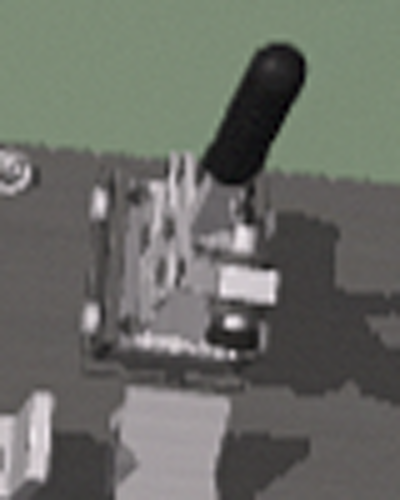

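```bash
cat >> h.py <<'E'
n0=np.array([.4605,-.2065]);yd=np.array([.1039,.9946]);xd=np.array([.9946,-.1039])
def jig(p): return np.r_[(p[:2]-n0)@xd,(p[:2]-n0)@yd,p[2]].round(4)
def unjig(j): return np.r_[n0+xd*j[0]+yd*j[1],j[2]].round(4)
def tri(*rays):
    A=np.zeros((3,3));b=np.zeros(3)
    for o,d in rays:
        d=d/np.linalg.norm(d);M=np.eye(3)-np.outer(d,d);A+=M;b+=M@o
    p=np.linalg.solve(A,b); return p,[np.linalg.norm((np.eye(3)-np.outer(d,d)/(d@d))@(p-o)).round(4) for o,d in rays]
E
python3 - <<'E'
from h import *
a=np.load('pics/st1.npy');W=cam('wrist',dict(ee_pos=a[:3],orientation=a[3:]));T=cam('top');S=cam('scene')
p,r=tri(ray(W,160,73.6),ray(T,424.6,192));print('arm tip',jig(p),r)
p,r=tri(ray(W,164,38),ray(T,423.6,182.6));print('bolt end',jig(p),r)
p,r=tri(ray(T,431,148),ray(S,257.6,225));print('grip tip',jig(p),r)
p,r=tri(ray(T,421.4,168),ray(S,258.6,248));print('grip low',jig(p),r)
p,r=tri(ray(T,424.6,192),ray(S,225+102/5,200+60/5));print('arm tip ts',jig(p),r)
print(unjig([.0927-.012,.085,.42]))
E
```

```text
arm tip [0.0443 0.0863 0.1721] [np.float64(0.0005), np.float64(0.0005)]
bolt end [0.0664 0.0864 0.1577] [np.float64(0.0009), np.float64(0.0009)]
grip tip [0.118  0.0868 0.1987] [np.float64(0.001), np.float64(0.001)]
grip low [0.1027 0.0854 0.1223] [np.float64(0.0005), np.float64(0.0005)]
arm tip ts [0.0459 0.0858 0.1682] [np.float64(0.0003), np.float64(0.0003)]
[ 0.5496 -0.1303  0.42  ]
```

Measured clamp positions, as jig (x, z):

| Part | x (mm) | z (mm) |
|---|---|---|
| Arm tip | 44 | 172 |
| Spindle bolt end | 66 | 158 |
| Handle grip tip | 118 | 199 |

The handle plane is y≈86 mm. I'll bring the shut fingers in between arm and handle with their tip at z≈184 mm, yawed along the jig x axis.

Call:
apply_moves --slide '[[0,0,0.3],[0,0,0.75],[0,0,0.75]]' --rotation '[[0,0,-0.16],[0,0,-0.33],[0,0,-0.5]]' --grip 0 --grip_force 40

```text
clock: 16.4
ee_pos: [0.4589, -0.2646, 0.4355]
orientation: [2.797, 1.419, 0.004]
force: [0.2, -0.1, 0.0]
finger_gap: -0.004
```

Call:
apply_moves --slide '[[0.15,0.2,0],[0.35,0.5,0],[0.5,0.8,0]]' --rotation '[[0,0,-0.16],[0,0,-0.33],[0,0,-0.5]]'

```text
clock: 16.77
ee_pos: [0.499, -0.1999, 0.4313]
orientation: [-3.073, -0.647, 0.002]
force: [0.1, -0.0, -0.9]
finger_gap: -0.002
```

Call:
apply_moves --slide '[[0.2,0.3,0],[0.4,0.6,0],[0.63,0.91,0],[0.63,0.91,0],[0.63,0.91,0]]' --rotation '[[0,0,-0.16],[0,0,-0.33],[0,0,-0.5],[0,0,-0.5],[0,0,-0.5]]'

```text
clock: 17.4
ee_pos: [0.5488, -0.1283, 0.4317]
orientation: [3.137, -0.16, -0.002]
force: [-0.1, -0.4, 0.2]
finger_gap: -0.002
```

```bash
python3 - <<'E'
from h import *
st=readout.observe();r=R.from_rotvec(st['orientation']).as_matrix()
w=cams.grab_frame('wrist');cv2.imwrite('pics/w8.png',w)
print(st['clock'],st['ee_pos'],jig(st['ee_pos']),'yaw',np.degrees(np.arctan2(r[1,0],r[0,0])),st['joint_pos'].round(3),st['finger_gap'],st['force'])
E
```

```text
17.4 [ 0.54876608 -0.12829651  0.43171337] [0.0797 0.087  0.4317] yaw -5.82140258091235 [-3.300e-01  1.150e-01  1.288e+00 -1.000e-03  1.741e+00  1.342e+00] -0.001699155493394003 [-0.06016266 -0.43604123  0.24249834]
```

View pics/w8.png

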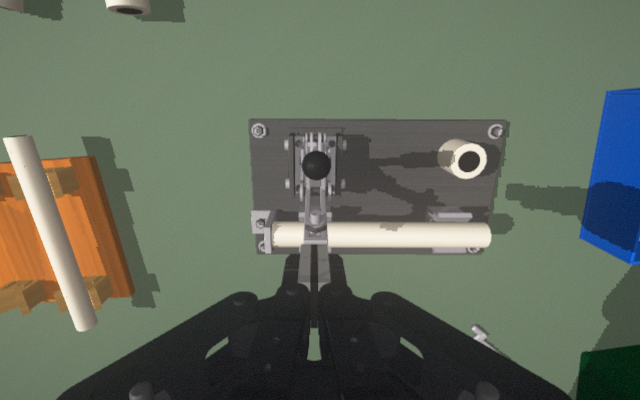

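The handle knob (316,165) is centred on the shut fingers (u≈315). Descending between arm and handle.

Call:
apply_moves --slide '[[0,0,-0.4],[0,0,-0.8],[0,0,-0.93],[0,0,-0.93]]' --rotation '[[0,0,0],[0,0,0],[0,0,0],[0,0,0]]'

```text
clock: 17.95
ee_pos: [0.5487, -0.1291, 0.3576]
orientation: [-3.137, 0.164, 0.002]
force: [0.2, 0.2, -0.8]
finger_gap: 0.002
```

```bash
python3 - <<'E'
from h import *
st=readout.observe()
w=cams.grab_frame('wrist');cv2.imwrite('pics/w9.png',w)
s=cams.grab_frame('scene');cv2.imwrite('pics/s9.png',cv2.resize(s[130:310,160:340],None,fx=3.3,fy=3.3,interpolation=cv2.INTER_CUBIC))
print(st['clock'],jig(st['ee_pos']),st['force'])
E
```

```text
17.95 [0.0797 0.0861 0.3576] [ 0.24275223  0.24427128 -0.82038782]
```

View pics/w9.png

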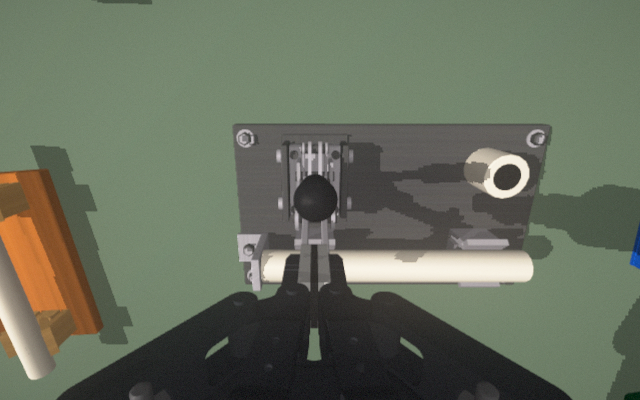

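View pics/s9.png

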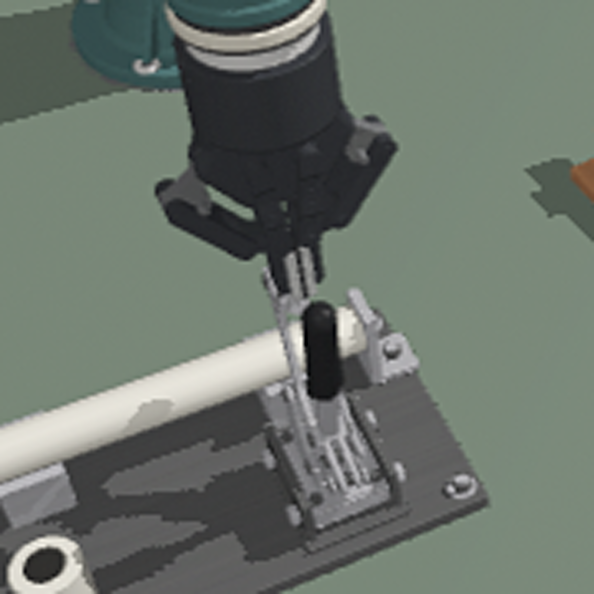

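Call:
apply_moves --slide '[[0.07,-0.007,0],[0.13,-0.014,0],[0.19,-0.02,0]]' --rotation '[[0,0,0],[0,0,0],[0,0,0]]'

```text
clock: 18.42
ee_pos: [0.5647, -0.1303, 0.3584]
orientation: [3.137, -0.163, 0.001]
force: [-0.8, 0.5, 0.5]
finger_gap: -0.001
```

Call:
apply_moves --slide '[[0.08,-0.008,0],[0.15,-0.016,0],[0.22,-0.023,0]]' --rotation '[[0,0,0],[0,0,0],[0,0,0]]'

```text
clock: 18.8
ee_pos: [0.5822, -0.1321, 0.3578]
orientation: [3.137, -0.163, -0.001]
force: [-0.7, -1.3, 0.1]
finger_gap: 0.001
```

```bash
python3 - <<'E'
from h import *
st=readout.observe()
w=cams.grab_frame('wrist');cv2.imwrite('pics/w10.png',w)
s=cams.grab_frame('scene');cv2.imwrite('pics/s10.png',cv2.resize(s[130:310,160:340],None,fx=3.3,fy=3.3,interpolation=cv2.INTER_CUBIC))
print(st['clock'],jig(st['ee_pos']),st['force'])
E
```

```text
18.8 [0.1133 0.0866 0.3578] [-0.69807192 -1.25426049  0.12615704]
```

View pics/w10.png

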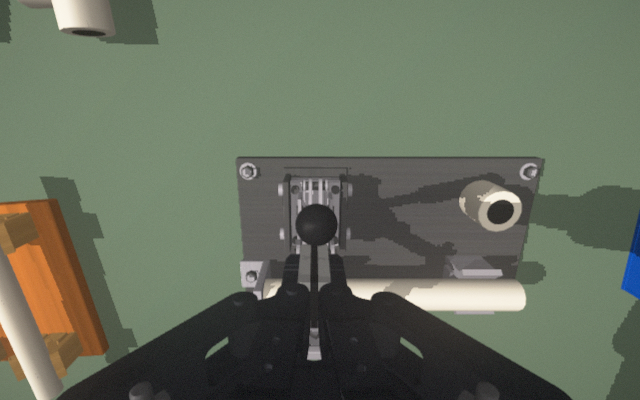

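View pics/s10.png

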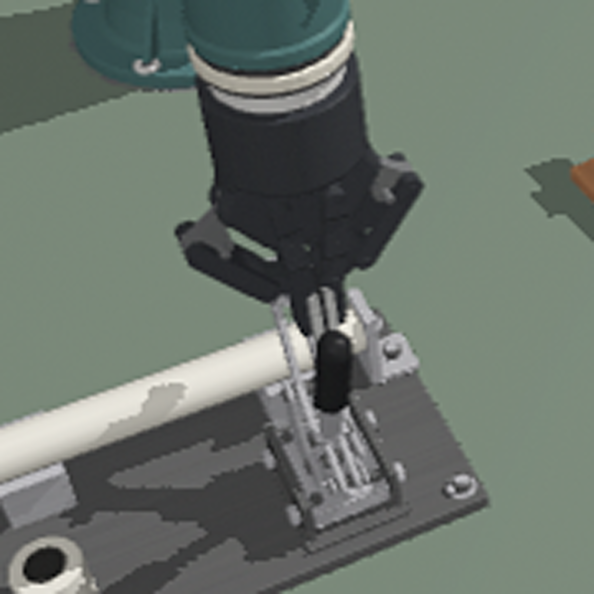

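The handle is moving with the fingers, its tip now at (316,225). Continuing along the arc.

Call:
apply_moves --slide '[[0.07,-0.007,0],[0.14,-0.015,0],[0.21,-0.022,-0.01]]' --rotation '[[0,0,0],[0,0,0],[0,0,0]]'

```text
clock: 19.27
ee_pos: [0.5989, -0.1339, 0.3571]
orientation: [3.137, -0.163, -0.0]
force: [-0.8, -0.3, -0.7]
finger_gap: 0.003
```

Call:
apply_moves --slide '[[0.075,-0.008,-0.02],[0.15,-0.016,-0.05],[0.225,-0.023,-0.075],[0.3,-0.031,-0.1]]' --rotation '[[0,0,0],[0,0,0],[0,0,0],[0,0,0]]'

```text
clock: 19.77
ee_pos: [0.6232, -0.1365, 0.3503]
orientation: [3.137, -0.163, 0.003]
force: [-1.1, -1.0, 7.1]
finger_gap: 0.002
```

```bash
python3 - <<'E'
from h import *
st=readout.observe()
w=cams.grab_frame('wrist');cv2.imwrite('pics/w11.png',w)
s=cams.grab_frame('scene');cv2.imwrite('pics/s11.png',cv2.resize(s[130:310,160:340],None,fx=3.3,fy=3.3,interpolation=cv2.INTER_CUBIC))
print(st['clock'],jig(st['ee_pos']),st['force'])
E
```

```text
19.775 [0.1545 0.0866 0.3503] [-1.10005207 -0.97854072  7.14723641]
```

View pics/w11.png

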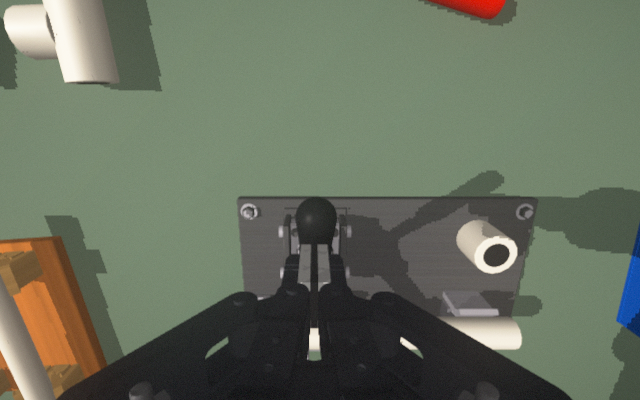

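View pics/s11.png

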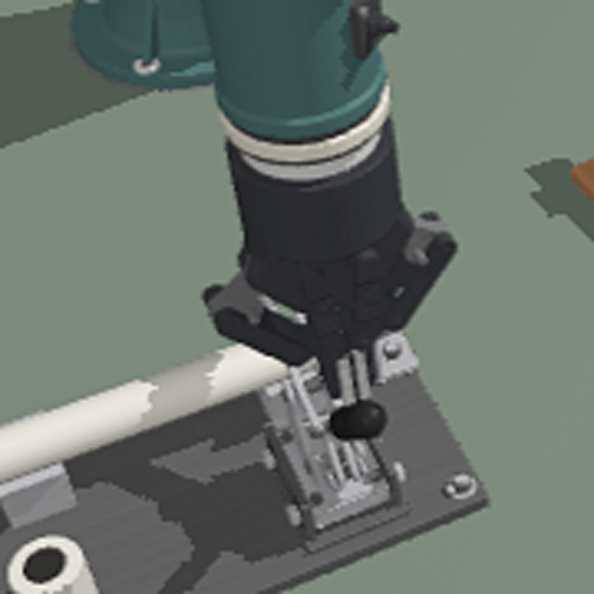

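Call:
apply_moves --slide '[[0.05,-0.005,-0.04],[0.1,-0.01,-0.08],[0.15,-0.016,-0.12],[0.19,-0.02,-0.16]]' --rotation '[[0,0,0],[0,0,0],[0,0,0],[0,0,0]]'

```text
clock: 20.38
ee_pos: [0.6388, -0.1381, 0.3398]
orientation: [3.136, -0.163, 0.012]
force: [0.9, -0.7, 8.8]
finger_gap: 0.003
```

Call:
apply_moves --slide '[[0.03,-0.003,-0.04],[0.055,-0.006,-0.08],[0.08,-0.008,-0.12]]' --rotation '[[0,0,0],[0,0,0],[0,0,0]]'

```text
clock: 20.75
ee_pos: [0.6448, -0.1387, 0.3272]
orientation: [3.137, -0.163, 0.004]
force: [0.3, 0.1, 2.2]
finger_gap: -0.003
```

```bash
python3 - <<'E'
from h import *
st=readout.observe()
s=cams.grab_frame('scene');cv2.imwrite('pics/s12.png',cv2.resize(s[130:310,160:340],None,fx=3.3,fy=3.3,interpolation=cv2.INTER_CUBIC))
print(st['clock'],jig(st['ee_pos']),st['force'])
E
```

```text
20.75 [0.1762 0.0866 0.3272] [0.32520498 0.08989411 2.19485836]
```

View pics/s12.png

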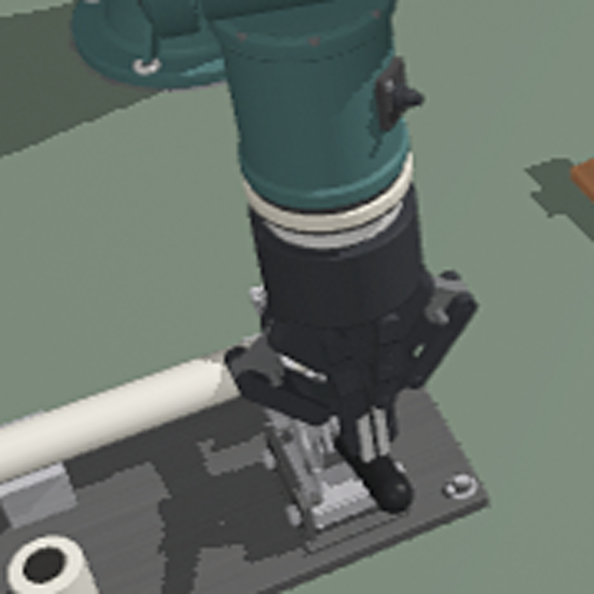

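Contact is well placed on the grip. Continuing down in smaller steps, watching the force.

Call:
apply_moves --slide '[[0.02,-0.002,-0.03],[0.03,-0.003,-0.06]]' --rotation '[[0,0,0],[0,0,0]]'

```text
clock: 21.05
ee_pos: [0.6467, -0.1389, 0.322]
orientation: [3.137, -0.163, 0.0]
force: [-0.2, -0.6, 5.1]
finger_gap: -0.001
```

Call:
apply_moves --slide '[[0.015,-0.001,-0.03],[0.02,-0.002,-0.06]]' --rotation '[[0,0,0],[0,0,0]]'

```text
clock: 21.3
ee_pos: [0.6484, -0.139, 0.3172]
orientation: [3.137, -0.163, 0.002]
force: [0.8, -0.3, 4.9]
finger_gap: -0.004
```

Call:
apply_moves --slide '[[0.01,-0.001,-0.025],[0.015,-0.001,-0.05]]' --rotation '[[0,0,0],[0,0,0]]'

```text
clock: 21.55
ee_pos: [0.6496, -0.1391, 0.3129]
orientation: [3.137, -0.163, 0.001]
force: [1.1, -0.8, 3.5]
finger_gap: -0.003
```

Call:
apply_moves --slide '[[0.005,0,-0.02],[0.01,-0.001,-0.035]]' --rotation '[[0,0,0],[0,0,0]]'

```text
clock: 21.8
ee_pos: [0.6501, -0.1391, 0.3097]
orientation: [-3.137, 0.163, 0.002]
force: [1.2, 0.2, 2.6]
finger_gap: 0.0
```

Call:
apply_moves --slide '[[0.005,0,-0.015],[0.005,0,-0.03]]' --rotation '[[0,0,0],[0,0,0]]'

```text
clock: 22.05
ee_pos: [0.6505, -0.1391, 0.3074]
orientation: [-3.137, 0.163, 0.001]
force: [1.0, 0.5, 1.3]
finger_gap: 0.001
```

Call:
apply_moves --slide '[[0,0,-0.01],[0,0,-0.02]]' --rotation '[[0,0,0],[0,0,0]]'

```text
clock: 22.3
ee_pos: [0.6505, -0.1391, 0.306]
orientation: [-3.137, 0.163, 0.001]
force: [0.4, -1.1, 2.1]
finger_gap: 0.001
```

Call:
apply_moves --slide '[[0,0,-0.01],[0,0,-0.02]]' --rotation '[[0,0,0],[0,0,0]]'

```text
clock: 22.55
ee_pos: [0.6505, -0.1391, 0.3045]
orientation: [-3.137, 0.163, 0.001]
force: [1.2, -0.7, 1.0]
finger_gap: 0.002
```

```bash
python3 - <<'E'
from h import *
st=readout.observe()
s=cams.grab_frame('scene');cv2.imwrite('pics/s13.png',cv2.resize(s[130:310,160:340],None,fx=3.3,fy=3.3,interpolation=cv2.INTER_CUBIC))
t=cams.grab_frame('top');cv2.imwrite('pics/t13.png',cv2.resize(t[130:280,345:495],None,fx=4,fy=4,interpolation=cv2.INTER_CUBIC))
print(st['clock'],jig(st['ee_pos']),st['force'])
E
```

```text
22.55 [0.182  0.0868 0.3045] [ 1.24500061 -0.72512154  1.00086301]
```

View pics/s13.png

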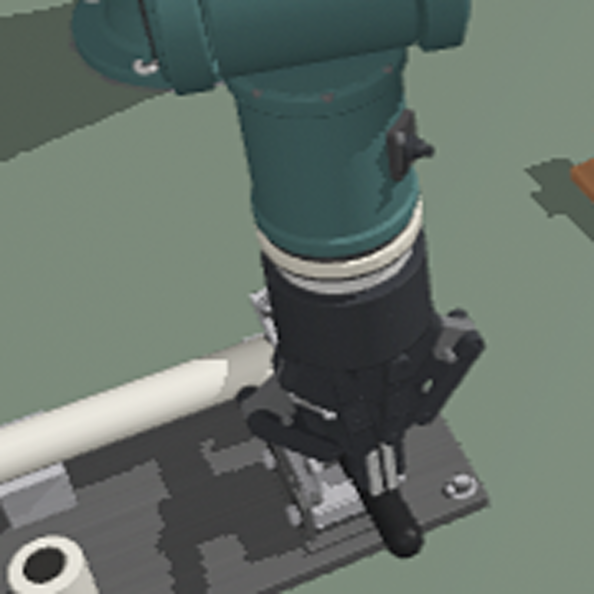

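View pics/t13.png

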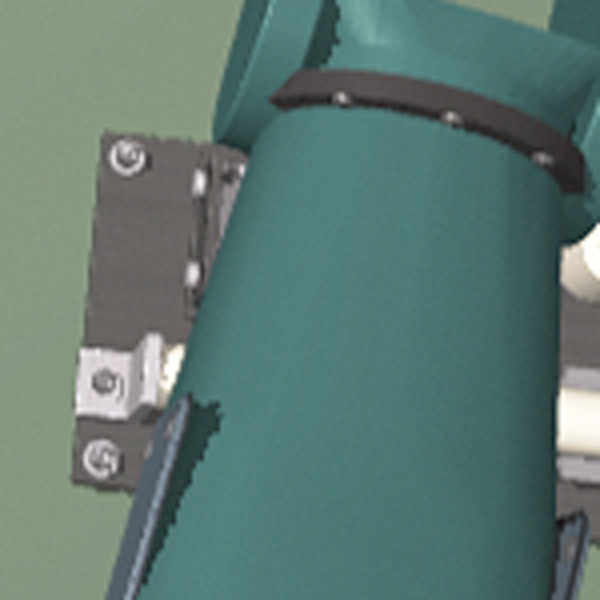

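```bash
python3 - <<'E'
from h import *
S=cam('scene')
o,d=ray(S,160+410/3.3,130+535/3.3); k=(.086-(o[:2]-n0)@yd)/(d[:2]@yd); print(jig(o+k*d))
for th,pz in ((10,105),(7.5,105),(20,103),(30,100)):
    t=np.radians(th);print(th, 92+132*np.cos(t),pz+132*np.sin(t))
E
```

```text
[0.2314 0.086  0.1417]
10 221.99462339761146 127.9215594520348
7.5 222.87072170134297 122.22945737304681
20 216.0394259437399 148.14665891898827
30 206.3153532995459 166.0
```

Call:
apply_moves --slide '[[0,0,-0.01],[0,0,-0.02]]' --rotation '[[0,0,0],[0,0,0]]'

```text
clock: 22.9
ee_pos: [0.6506, -0.1391, 0.3034]
orientation: [3.137, -0.163, 0.001]
force: [0.2, -0.5, 2.0]
finger_gap: -0.008
```

Call:
apply_moves --slide '[[0,0,-0.01],[0,0,-0.02]]' --rotation '[[0,0,0],[0,0,0]]'

```text
clock: 23.15
ee_pos: [0.6507, -0.1391, 0.3027]
orientation: [3.137, -0.163, 0.002]
force: [-1.0, 0.6, 6.2]
finger_gap: -0.002
```

Call:
apply_moves --slide '[[0,0,-0.01],[0,0,-0.02]]' --rotation '[[0,0,0],[0,0,0]]'

```text
clock: 23.4
ee_pos: [0.6507, -0.1392, 0.3021]
orientation: [3.137, -0.163, 0.004]
force: [-2.0, -0.3, 8.1]
finger_gap: -0.002
```

Call:
apply_moves --slide '[[0,0,-0.01],[0,0,-0.02]]' --rotation '[[0,0,0],[0,0,0]]'

```text
clock: 23.65
ee_pos: [0.6508, -0.1392, 0.3016]
orientation: [3.136, -0.163, 0.006]
force: [-2.4, 0.3, 11.4]
finger_gap: -0.001
```

Call:
apply_moves --slide '[[0,0,-0.01],[0,0,-0.02]]' --rotation '[[0,0,0],[0,0,0]]'

```text
clock: 23.9
ee_pos: [0.6508, -0.1392, 0.3011]
orientation: [3.136, -0.163, 0.008]
force: [-3.9, 1.3, 13.5]
finger_gap: -0.001
```

```bash
python3 - <<'E'
from h import *
st=readout.observe()
s=cams.grab_frame('scene');cv2.imwrite('pics/s14.png',cv2.resize(s[180:310,200:340],None,fx=5,fy=4.5,interpolation=cv2.INTER_CUBIC))
cv2.imwrite('pics/w14.png',cams.grab_frame('wrist'))
print(st['clock'],jig(st['ee_pos']),st['force'],st['wrist_torque'])
E
```

```text
23.9 [0.1822 0.0867 0.3011] [-3.87361756  1.2786588  13.5005759 ] [ 0.07557181  0.46481488 -0.00557108]
```

View pics/s14.png

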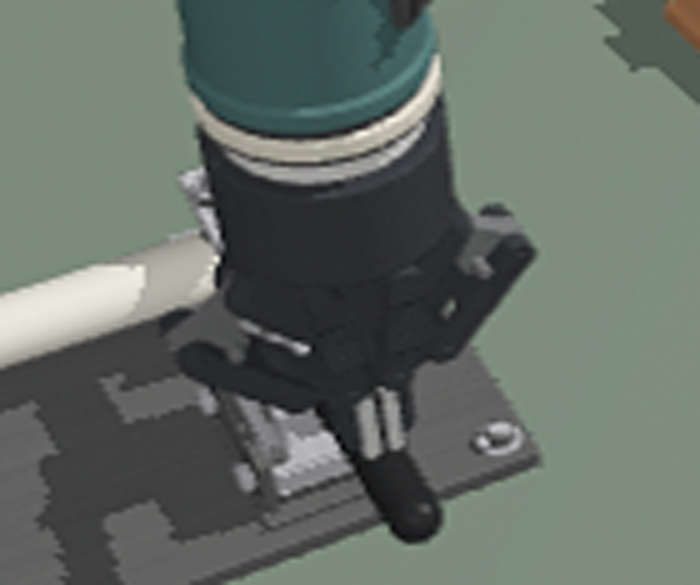

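View pics/w14.png

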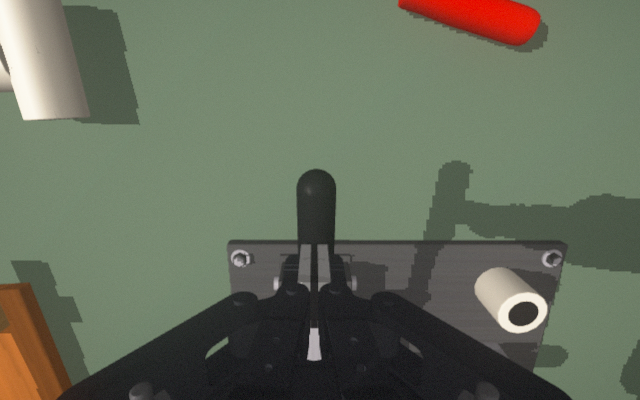

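```bash
python3 - <<'E'
from h import *
S=cam('scene')
for j in [(0,.085,.071),(0,.085,.09),(0,.085,.12),(-.01,.085,.1),(.045,.086,.172),(.045,.086,.185)]: print(j,np.round(proj(S,unjig(j)),1))
o,d=ray(S,200+412/5,180+515/4.5); k=(.086-(o[:2]-n0)@yd)/(d[:2]@yd); print('tip',jig(o+k*d))
a=readout.observe();W=cam('wrist',a)
o,d=ray(W,316,172); k=0
for z in (.12,.125,.13,.135,.14,.15): print(z,jig(onz(W,316,185,z)))
E
```

```text
(0, 0.085, 0.071) [244.  231.3]
(0, 0.085, 0.09) [242.7 225.1]
(0, 0.085, 0.12) [240.7 214.9]
(-0.01, 0.085, 0.1) [240.5 218.7]
(0.045, 0.086, 0.172) [244.9 210.3]
(0.045, 0.086, 0.185) [244.  205.3]
tip [0.2186 0.086  0.1188]
0.12 [0.2208 0.0849 0.12  ]
0.125 [0.2221 0.0849 0.125 ]
0.13 [0.2235 0.085  0.13  ]
0.135 [0.2249 0.085  0.135 ]
0.14 [0.2262 0.0851 0.14  ]
0.15 [0.229  0.0852 0.15  ]
```

Call:
apply_moves --slide '[[0,0,-0.015],[0,0,-0.03],[0,0,-0.03]]' --rotation '[[0,0,0],[0,0,0],[0,0,0]]'

```text
clock: 24.38
ee_pos: [0.6508, -0.1392, 0.3003]
orientation: [3.135, -0.163, 0.01]
force: [-4.7, 1.0, 17.3]
finger_gap: 0.001
```

Call:
apply_moves --slide '[[0,0,-0.01],[0,0,-0.02],[0,0,-0.02]]' --rotation '[[0,0,0],[0,0,0],[0,0,0]]'

```text
clock: 24.75
ee_pos: [0.6508, -0.1392, 0.2998]
orientation: [3.135, -0.163, 0.012]
force: [-5.6, 1.6, 19.3]
finger_gap: -0.002
```

The force climbs steadily to 19 N, past the 14 N squeeze range, after having fallen to about 1 N over centre. That is the stop. Backing off gently to check the handle stays down.

Call:
apply_moves --slide '[[0,0,0.05],[0,0,0.1],[0,0,0.2],[0,0,0.3]]' --rotation '[[0,0,0],[0,0,0],[0,0,0],[0,0,0]]'

```text
clock: 25.25
ee_pos: [0.6505, -0.1391, 0.316]
orientation: [-3.137, 0.163, 0.003]
force: [-0.2, -0.0, 0.1]
finger_gap: 0.0
```

Call:
apply_moves --slide '[[0,0,0.4],[0,0,1],[0,0,1]]' --rotation '[[0,0,0],[0,0,0],[0,0,0]]'

```text
clock: 25.62
ee_pos: [0.651, -0.1392, 0.4027]
orientation: [3.135, -0.163, 0.015]
force: [-0.4, 0.8, 0.2]
finger_gap: -0.004
```

Call:
apply_moves --slide '[[-0.4,-0.4,0.4],[-1,-1,0.6],[-1,-1,0.6],[-1,-1,0.6]]' --rotation '[[0,0,0],[0,0,0],[0,0,0],[0,0,0]]'

```text
clock: 26.12
ee_pos: [0.5704, -0.2195, 0.4438]
orientation: [-3.136, 0.165, 0.002]
force: [-0.4, 0.0, -1.3]
finger_gap: 0.003
```

Call:
apply_moves --slide '[[-0.4,-0.4,0],[-1,-1,0],[-1,-1,0],[-1,-1,0]]' --rotation '[[0,0,0],[0,0,0],[0,0,0],[0,0,0]]'

```text
clock: 26.62
ee_pos: [0.4914, -0.2987, 0.4435]
orientation: [-3.136, 0.162, 0.001]
force: [0.5, 0.6, 0.5]
finger_gap: -0.0
```

```bash
python3 - <<'E'
from h import *
st=readout.observe();np.save('pics/st15.npy',np.r_[st['ee_pos'],st['orientation']])
cv2.imwrite('pics/w15.png',cams.grab_frame('wrist'))
s=cams.grab_frame('scene');cv2.imwrite('pics/s15f.png',s);cv2.imwrite('pics/s15.png',cv2.resize(s[190:320,120:320],None,fx=4,fy=4,interpolation=cv2.INTER_CUBIC))
t=cams.grab_frame('top');cv2.imwrite('pics/t15f.png',t);cv2.imwrite('pics/t15.png',cv2.resize(t[130:280,345:495],None,fx=4,fy=4,interpolation=cv2.INTER_CUBIC))
print(st['clock'],st['ee_pos'],st['force'])
E
```

```text
26.625 [ 0.49138452 -0.29865122  0.44354055] [0.48272059 0.64284894 0.49574365]
```

View pics/s15.png

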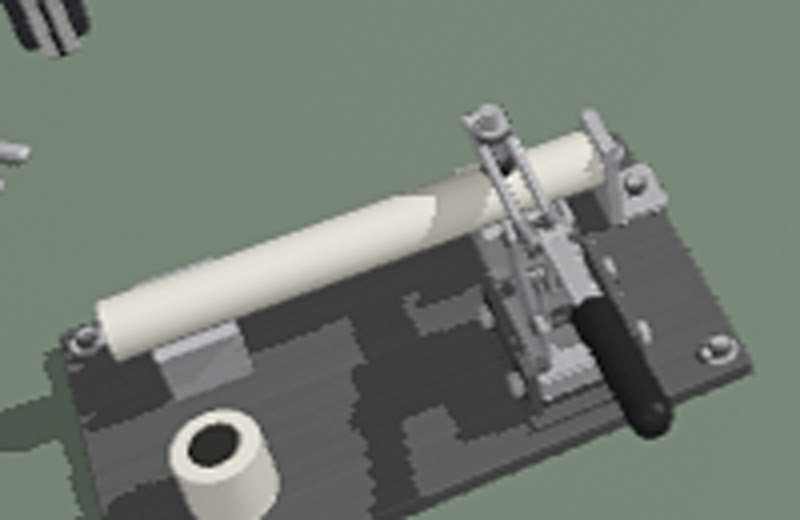

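View pics/t15.png

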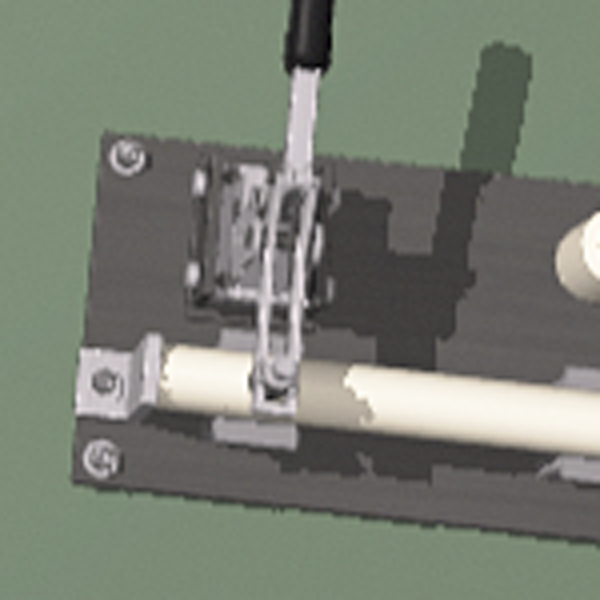

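View pics/w15.png

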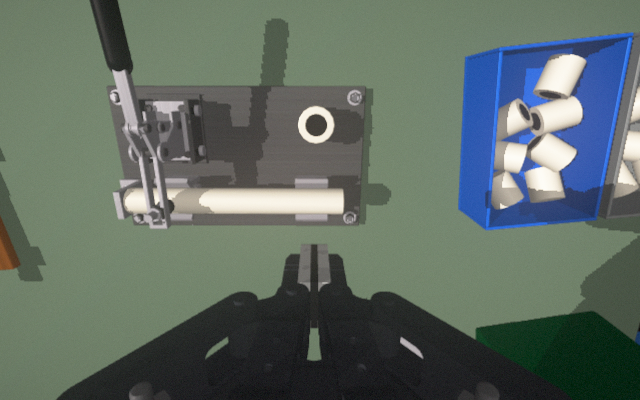

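The handle stayed down and the arm is level with its pad on the pipe. I'll do a final numeric check of the handle angle and the pipe end.

```bash
python3 - <<'E'
from h import *
S=cam('scene');T=cam('top');a=np.load('pics/st15.npy');W=cam('wrist',dict(ee_pos=a[:3],orientation=a[3:]))
t=cv2.imread('pics/t15f.png');s=cv2.imread('pics/s15f.png')
cv2.imwrite('pics/t15b.png',cv2.resize(t[90:190,400:450],None,fx=5,fy=5,interpolation=cv2.INTER_CUBIC))
def onplane(C,u,v):
    o,d=ray(C,u,v);k=(.086-(o[:2]-n0)@yd)/(d[:2]@yd);return jig(o+k*d)
p=onplane(S,120+592/4,190+312/4);q=onplane(S,120+655/4,190+418/4)
print('grip start',p,'tip',q,'angle',np.degrees(np.arctan2(q[2]-p[2],q[0]-p[0])))
# free end from wrist: at u=344
for u in (343,344,345): print(jig(onz(W,u,201,.071)),jig(onz(W,u,201,.055)))
print('stop end: stop face px',jig(onz(T,345+160/4,130+365/4,.074)),'pipe start',jig(onz(T,345+163/4,130+370/4,.071)))
E
```

```text
grip start [0.1488 0.086  0.1133] tip [0.2266 0.086  0.1289] angle 11.338254656346644
[ 0.0047 -0.1226  0.071 ] [-0.0007 -0.1242  0.055 ]
[ 0.0047 -0.1238  0.071 ] [-0.0007 -0.1255  0.055 ]
[ 0.0047 -0.125   0.071 ] [-0.0007 -0.1267  0.055 ]
stop end: stop face px [0.003  0.1382 0.074 ] pipe start [0.0013 0.1361 0.071 ]
```

```bash
python3 - <<'E'
from bench import workorder,readout
print(readout.observe()['clock']); print(workorder.hand_in())
E
```

```text
26.775
the job is handed in; nothing more can be done
None
```

The thick pipe is in both V saddles against the end stop, the toggle clamp is closed over it, and the job was handed in at about 27 s. The thin pipe was not touched, and the robot stood clear.

- **Pipe against the stop:** I pressed it endways with about 20 N in total, of which roughly 15 N reached the stop. The free end then measured jig y = −123.6 mm against −123.2 mm expected. After clamping it read −122.6 to −125 mm, so it is home within what the cameras can resolve.
- **Clamp handle:** I pushed it over with shut fingers. The resistance fell to 1–2 N past dead centre, then rose steadily to 19 N against the stop. It stayed down after I let go, with the arm level and the pad on the pipe.
- **Check that disagreed:** the handle angle from the last scene picture came out at about 11°, where the stop is at 7.5°. That picture is only good to a few degrees. The force pattern and the handle staying down both say it is over centre, and I did not measure the angle any other way after letting go.

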